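# Load the slate rack and stack the round blanks in the stone carving shop

## Robot

A 7-joint arm with a two-finger parallel gripper is mounted at the origin on the work surface. World frame = base frame: x ahead of the robot, y to its left, z up, the work surface at z = 0. Lengths are in mm, angles in rad, forces in N, time in s.
With the tool pointing down it reaches from about 400 to 875 mm from the base axis. Payload 19.3 kg.
Tool frame: the origin (TCP) lies midway between the tips of the shut fingers; the grasp point (between the pads) lies 19 mm behind it; z points along the fingers, y is the direction in which the jaws open and shut (so a half turn about z gives the same grasp; the last joint's range is limited). The gripper opens to 85 mm and grips with 20 to 120 N. Pads are 22 mm wide; open, the fingers measure 114 mm over their backs; the gripper's body (76 mm by 85 mm) begins 54 mm behind the grasp point. The pads swing forward as they close: fully open they stand 13 mm farther back than shut.
Start: joints at [1.237, 0.521, -0.036, 1.599, 0.021, 1.021, -0.113], TCP at [162.941, -603.378, 231.291] pointing down, gripper open.
Joint ranges: [-2.91, 2.91], [-0.3, 2.13], [-1.5, 1.42], [0.17, 2.43], [-1.26, 4.41], [0.16, 1.93], [-2.52, 2.52]. Speed limits (rad/s): [1.89, 1.89, 2.39, 2.39, 3.01, 3.01, 3.01].

## Interface

Orientations are given as a unit quaternion [w, x, y, z].
In Python, from cell import state, grab_frame, get_calibration, hand_in gives the robot as it stands.
- The arm moves only by the shell command python3 -m pendant 'ROWS' [FORCE]. ROWS is JSON, a list of rows, each an object of numbers: "x", "y", "z": the shift along the world's x, y, z in m; "yaw": the turn about the world's z in degrees; "gripper": the closure, from 0 (fully open) to 1 (shut). In form: [{"x": .., "y": .., "z": .., "yaw": .., "gripper": ..}, ...]. A call has 1 to 10 rows; each row shifts and turns the pose as measured when the row begins; what a row does not reach is not made up. A row lasts 1/8 s, in which the tool goes at most 62.5 mm and 10.7 degrees, less where a joint would pass 70% of its speed; a pose out of reach is approached as far as the arm can. A call with a gripper value outside its range is refused whole. The fingers move at their own pace and stop on an object; FORCE is the grip in N (left out, the last holds). Time passes only in rows, so rows that do not move let the fingers close. It gives the time, the measured TCP pose, the force and the opening at its end, in the units of the state.
- state(): the state, without advancing time (a new reading comes with each control period).
- grab_frame(name): name is "side" or "top"; returns the picture (400x640x3 uint8, red, green, blue); there is no depth.
- get_calibration(name): a dict with "fx", "fy", "cx", "cy" (pixels), "cam_to_world" (4x4, takes a point from camera to world coordinates). Camera axes: x right, y down, z forward; pixel columns grow to the right and rows downward; lengths in mm; the calibration is good to about 2 mm. A picture is of the moment at which its call begins. get_calibration takes no time and is no camera call.
- hand_in(): hands the job in, once; it reports no verdict.
The state is a dict: "t": time; "qpos": joint angles; "joint_velocities": joint speeds; "tau": joint torques, N m; "ee_pos": TCP position; "orientation": TCP orientation; "force": force on the tool from outside, world axes, zero at the start; "torque": the same for the moment, N m; "grip_width": opening from 0.0 (shut) to 1.0 (fully open).
Only numpy, scipy, OpenCV 4.12 (cv2) and the standard library are available. Lean on these libraries where they do the work, as an engineer would, in place of code of your own. Each camera call takes 0.05 s, during which the arm holds its last target.

## Task

Clear the carved work off the bench for the polishing shop: take every slate panel out of the wooden stand and push it upright and fully home into a spring clip slot of the plywood rack, one panel to a slot and in the middle of its width, in any slots. Stack the three round stone blanks flat and well centred on the round wooden plate, the largest at the bottom and the smallest on top. Leave the tool pot, the jar and the eight-sided offcut where they are.

Things in the scene. Friction and masses are not known exactly. Their poses are not given: they have to be found in the camera images.
- panel1: dark grey slate panel with a round carved medallion low on each face, 10 mm thick (its x), 70 mm wide (its y), 95 mm tall (its z), 180 g; all panels are alike and either face may go either way; origin at the centre of its lower edge. At the start it stands upright in a groove of the stand; some panels may be absent
- panel2: dark grey slate panel with a round carved medallion low on each face, 10 mm thick (its x), 70 mm wide (its y), 95 mm tall (its z), 180 g; all panels are alike and either face may go either way; origin at the centre of its lower edge. At the start it stands upright in a groove of the stand; some panels may be absent
- panel3: dark grey slate panel with a round carved medallion low on each face, 10 mm thick (its x), 70 mm wide (its y), 95 mm tall (its z), 180 g; all panels are alike and either face may go either way; origin at the centre of its lower edge. At the start it stands upright in a groove of the stand; some panels may be absent
- panel4: dark grey slate panel with a round carved medallion low on each face, 10 mm thick (its x), 70 mm wide (its y), 95 mm tall (its z), 180 g; all panels are alike and either face may go either way; origin at the centre of its lower edge. At the start it stands upright in a groove of the stand; some panels may be absent
- slot1 (a point): spring clip slot of the rack. Point: where the centre of a panel's lower edge lies when home, on the slot floor 12 mm above the bench. Thickness along x, width along y, z up. Two opposed sprung steel leaves, 50 mm wide, one on each side in x: clamping faces 6 to 22 mm above the floor, only 6 mm apart at rest; above them they flare outward to a mouth 24 mm wide, 50 mm above the floor
- slot2 (a point): spring clip slot of the rack. Point: where the centre of a panel's lower edge lies when home, on the slot floor 12 mm above the bench. Thickness along x, width along y, z up. Two opposed sprung steel leaves, 50 mm wide, one on each side in x: clamping faces 6 to 22 mm above the floor, only 6 mm apart at rest; above them they flare outward to a mouth 24 mm wide, 50 mm above the floor
- slot3 (a point): spring clip slot of the rack. Point: where the centre of a panel's lower edge lies when home, on the slot floor 12 mm above the bench. Thickness along x, width along y, z up. Two opposed sprung steel leaves, 50 mm wide, one on each side in x: clamping faces 6 to 22 mm above the floor, only 6 mm apart at rest; above them they flare outward to a mouth 24 mm wide, 50 mm above the floor
- slot4 (a point): spring clip slot of the rack. Point: where the centre of a panel's lower edge lies when home, on the slot floor 12 mm above the bench. Thickness along x, width along y, z up. Two opposed sprung steel leaves, 50 mm wide, one on each side in x: clamping faces 6 to 22 mm above the floor, only 6 mm apart at rest; above them they flare outward to a mouth 24 mm wide, 50 mm above the floor
- disc_large: large round pale stone blank, a plain flat disc 66 mm in diameter, 20 mm thick, 170 g; origin at the centre of its underside, z along its axis. At the start it lies flat on the bench
- disc_middle: middle round pale stone blank, a plain flat disc 54 mm in diameter, 20 mm thick, 115 g; origin at the centre of its underside, z along its axis. At the start it lies flat on the bench
- disc_small: small round pale stone blank, a plain flat disc 42 mm in diameter, 20 mm thick, 70 g; origin at the centre of its underside, z along its axis. At the start it lies flat on the bench
- plate_top (a point): centre of the top face of a fixed round pale wooden plate, 110 mm in diameter, 12 mm high, lying on the bench; z up
- rack: fixed plywood rack, slots in a row along its x at -81, -27, 27, 81 mm, y = 0, no side guides; base 232 x 90 mm, highest parts 63 mm above the bench; origin on the bench under its middle. A panel let down by its weight stops some 25 to 32 mm above the slot floor on the leaves; a push of some 5 to 20 N spreads them 2 mm each (they give up to 9 mm), the panel slides to the floor and stays clamped
- stand: fixed dark wooden stand, 240 x 84 x 42 mm, with four grooves across it in a row along its x at x = -81, -27, 27, 81 mm; grooves 15 mm wide, their floor 14 mm above the bench; panels stand loosely in them, thickness along x; origin on the bench under its middle
- tool_pot: bystander: brown clay pot 80 mm in diameter, 85 mm high, with tools sticking out to about 180 mm; origin at the centre of its underside; to be left alone
- jar: bystander: amber jar with black cap, 64 mm in diameter, 75 mm high; origin at the centre of its underside; to be left alone
- offcut: bystander: dark eight-sided stone offcut, 90 mm across, 28 mm high; origin at the centre of its underside; to be left alone

How it is judged (in metres and radians):
At the end, for the whole second after the job is handed in: each panel in a slot: lower edge within 4 mm of its floor, 6 mm of its plane, about 13 mm of its middle, upright within 0.09 rad, square within 0.12; discs large, middle, small upward on the plate, flat, each within 7 mm of its centre and 5 mm of its level; all at rest; bystanders within 30 mm (((horizontal distance between panel1 and slot1 below 0.014 m and z of panel1 in the frame of slot1 between -0.004 and 0.004 m and x of panel1 in the frame of slot1 between -0.006 and 0.006 m and angle between the z axis of panel1 and the z axis of slot1, either way round below 0.09 rad and angle between the x axis of panel1 and the x axis of slot1, either way round below 0.12 rad) or (horizontal distance between panel1 and slot2 below 0.014 m and z of panel1 in the frame of slot2 between -0.004 and 0.004 m and x of panel1 in the frame of slot2 between -0.006 and 0.006 m and angle between the z axis of panel1 and the z axis of slot2, either way round below 0.09 rad and angle between the x axis of panel1 and the x axis of slot2, either way round below 0.12 rad) or (horizontal distance between panel1 and slot3 below 0.014 m and z of panel1 in the frame of slot3 between -0.004 and 0.004 m and x of panel1 in the frame of slot3 between -0.006 and 0.006 m and angle between the z axis of panel1 and the z axis of slot3, either way round below 0.09 rad and angle between the x axis of panel1 and the x axis of slot3, either way round below 0.12 rad) or (horizontal distance between panel1 and slot4 below 0.014 m and z of panel1 in the frame of slot4 between -0.004 and 0.004 m and x of panel1 in the frame of slot4 between -0.006 and 0.006 m and angle between the z axis of panel1 and the z axis of slot4, either way round below 0.09 rad and angle between the x axis of panel1 and the x axis of slot4, either way round below 0.12 rad)) and ((horizontal distance between panel2 and slot1 below 0.014 m and z of panel2 in the frame of slot1 between -0.004 and 0.004 m and x of panel2 in the frame of slot1 between -0.006 and 0.006 m and angle between the z axis of panel2 and the z axis of slot1, either way round below 0.09 rad and angle between the x axis of panel2 and the x axis of slot1, either way round below 0.12 rad) or (horizontal distance between panel2 and slot2 below 0.014 m and z of panel2 in the frame of slot2 between -0.004 and 0.004 m and x of panel2 in the frame of slot2 between -0.006 and 0.006 m and angle between the z axis of panel2 and the z axis of slot2, either way round below 0.09 rad and angle between the x axis of panel2 and the x axis of slot2, either way round below 0.12 rad) or (horizontal distance between panel2 and slot3 below 0.014 m and z of panel2 in the frame of slot3 between -0.004 and 0.004 m and x of panel2 in the frame of slot3 between -0.006 and 0.006 m and angle between the z axis of panel2 and the z axis of slot3, either way round below 0.09 rad and angle between the x axis of panel2 and the x axis of slot3, either way round below 0.12 rad) or (horizontal distance between panel2 and slot4 below 0.014 m and z of panel2 in the frame of slot4 between -0.004 and 0.004 m and x of panel2 in the frame of slot4 between -0.006 and 0.006 m and angle between the z axis of panel2 and the z axis of slot4, either way round below 0.09 rad and angle between the x axis of panel2 and the x axis of slot4, either way round below 0.12 rad)) and ((horizontal distance between panel3 and slot1 below 0.014 m and z of panel3 in the frame of slot1 between -0.004 and 0.004 m and x of panel3 in the frame of slot1 between -0.006 and 0.006 m and angle between the z axis of panel3 and the z axis of slot1, either way round below 0.09 rad and angle between the x axis of panel3 and the x axis of slot1, either way round below 0.12 rad) or (horizontal distance between panel3 and slot2 below 0.014 m and z of panel3 in the frame of slot2 between -0.004 and 0.004 m and x of panel3 in the frame of slot2 between -0.006 and 0.006 m and angle between the z axis of panel3 and the z axis of slot2, either way round below 0.09 rad and angle between the x axis of panel3 and the x axis of slot2, either way round below 0.12 rad) or (horizontal distance between panel3 and slot3 below 0.014 m and z of panel3 in the frame of slot3 between -0.004 and 0.004 m and x of panel3 in the frame of slot3 between -0.006 and 0.006 m and angle between the z axis of panel3 and the z axis of slot3, either way round below 0.09 rad and angle between the x axis of panel3 and the x axis of slot3, either way round below 0.12 rad) or (horizontal distance between panel3 and slot4 below 0.014 m and z of panel3 in the frame of slot4 between -0.004 and 0.004 m and x of panel3 in the frame of slot4 between -0.006 and 0.006 m and angle between the z axis of panel3 and the z axis of slot4, either way round below 0.09 rad and angle between the x axis of panel3 and the x axis of slot4, either way round below 0.12 rad)) and ((horizontal distance between panel4 and slot1 below 0.014 m and z of panel4 in the frame of slot1 between -0.004 and 0.004 m and x of panel4 in the frame of slot1 between -0.006 and 0.006 m and angle between the z axis of panel4 and the z axis of slot1, either way round below 0.09 rad and angle between the x axis of panel4 and the x axis of slot1, either way round below 0.12 rad) or (horizontal distance between panel4 and slot2 below 0.014 m and z of panel4 in the frame of slot2 between -0.004 and 0.004 m and x of panel4 in the frame of slot2 between -0.006 and 0.006 m and angle between the z axis of panel4 and the z axis of slot2, either way round below 0.09 rad and angle between the x axis of panel4 and the x axis of slot2, either way round below 0.12 rad) or (horizontal distance between panel4 and slot3 below 0.014 m and z of panel4 in the frame of slot3 between -0.004 and 0.004 m and x of panel4 in the frame of slot3 between -0.006 and 0.006 m and angle between the z axis of panel4 and the z axis of slot3, either way round below 0.09 rad and angle between the x axis of panel4 and the x axis of slot3, either way round below 0.12 rad) or (horizontal distance between panel4 and slot4 below 0.014 m and z of panel4 in the frame of slot4 between -0.004 and 0.004 m and x of panel4 in the frame of slot4 between -0.006 and 0.006 m and angle between the z axis of panel4 and the z axis of slot4, either way round below 0.09 rad and angle between the x axis of panel4 and the x axis of slot4, either way round below 0.12 rad)) and linear speed of each of panel1, panel2, panel3, panel4, disc_large, disc_middle, disc_small below 0.02 m/s and horizontal distance between each of disc_large, disc_middle, disc_small and plate_top below 0.007 m and angle between each of disc_large, disc_middle, disc_small's own z axis and vertical below 0.08 rad and z of disc_large in the frame of plate_top between -0.005 and 0.005 m and z of disc_middle in the frame of plate_top between 0.015 and 0.025 m and z of disc_small in the frame of plate_top between 0.035 and 0.045 m and distance of each of tool_pot, jar, offcut from where it was at the start of the episode below 0.03 m); the robot touches nothing.
It fails at once if the tool pot is moved more than 3 cm (distance of tool_pot from where it was at the start of the episode above 0.03 m).
It fails at once if the jar is moved more than 3 cm (distance of jar from where it was at the start of the episode above 0.03 m).
It fails at once if the offcut is moved more than 3 cm (distance of offcut from where it was at the start of the episode above 0.03 m).
Of panel1, panel2, panel3, panel4 only 3 to 4 are there at a start; the rules pass over those that are not, and their reading is None.
At some moment in a run one of disc_small, disc_middle may be knocked a few centimetres aside while the robot is not near it.
It also fails if it takes over 210 s, if anything falls off the work surface, if the arm or the gripper's body presses on something with over 40 N, if the wrist force passes 120 N, or if a joint passes its speed limit or range.

## Working session

There is one attempt and no reset: what is moved stays moved. The work goes in short steps, Python scripts to look and compute and a shell command to move; the robot and the scene stay as the last step left them, time stands still between calls to the robot, and variables do not carry over. Pictures are saved under pics/ and viewed, and the job is handed in when it is done.

```bash
ls; mkdir -p pics; python3 - <<'E'
from cell import *
import cv2
print(state())
for n in("side","top"):
    c=get_calibration(n); print(n,c)
    cv2.imwrite(f"pics/{n}0.png",grab_frame(n)[:,:,::-1])
E
```

```text
pics
{'t': 0.0, 'qpos': array([ 1.2367906 ,  0.52201033, -0.03635133,  1.599987  ,  0.02119123,
        1.02110248, -0.11280638]), 'joint_velocities': array([-0.00124283, -0.00152817, -0.00062452,  0.00051383,  0.00169642,
        0.00023359,  0.00030264]), 'tau': array([ 3.34069864e-04, -9.27095819e+01,  1.97908625e+00, -3.69924617e+01,
        1.77158369e-02,  8.10336380e-03,  4.86588272e-05]), 'ee_pos': array([ 162.86732639, -603.06393794,  230.73527676]), 'orientation': array([-5.51645772e-04,  9.91313304e-01,  1.31520409e-01, -1.03741605e-04]), 'force': array([ 0.56437914, -0.56049144,  0.09054314]), 'torque': array([0.03499913, 0.01357775, 0.02718219]), 'grip_width': 1.00080756820697}
side {'fx': 361.85148656510853, 'fy': 361.85148656510853, 'cx': 315.00932682224226, 'cy': 204.71854203382702, 'cam_to_world': array([[ 8.43765524e-01, -3.87801847e-01,  3.71038365e-01,
         1.78100921e+02],
       [-5.36630910e-01, -6.21586367e-01,  5.70664222e-01,
        -4.87741863e+02],
       [ 9.32775020e-03, -6.80617452e-01, -7.32579605e-01,
         7.72291919e+02],
       [ 0.00000000e+00,  0.00000000e+00,  0.00000000e+00,
         1.00000000e+00]])}
top {'fx': 390.78222815883476, 'fy': 390.78222815883476, 'cx': 312.9833372935327, 'cy': 191.16149160142362, 'cam_to_world': array([[ 2.79852821e-03, -9.99245928e-01,  3.87265277e-02,
         4.92152050e+02],
       [-9.99992403e-01, -2.69133690e-03,  2.81976001e-03,
         6.30423779e+01],
       [-2.71340758e-03, -3.87341247e-02, -9.99245868e-01,
         1.38831206e+03],
       [ 0.00000000e+00,  0.00000000e+00,  0.00000000e+00,
         1.00000000e+00]])}
```

View pics/top0.png

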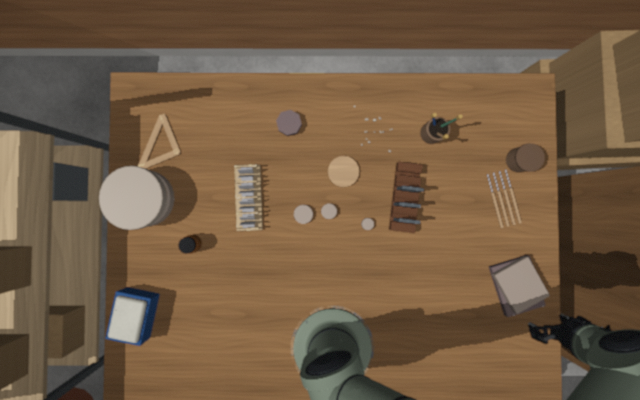

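View pics/side0.png

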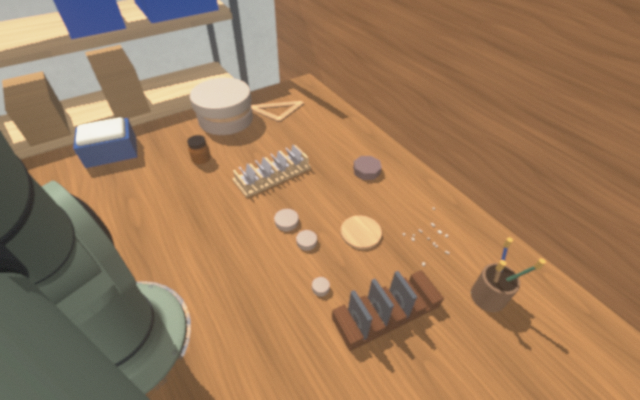

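The top view shows the stand with three panels at about (407,197), the rack at (249,198), the plate at (343,171), and discs at (304,214), (329,211) and (368,224). The stand's top groove is empty. I'll enlarge these.

```bash
python3 - <<'E'
import cv2
a=cv2.imread("pics/top0.png")
def crop(n,im,x0,y0,w,h,s):
    cv2.imwrite(n,cv2.resize(im[y0:y0+h,x0:x0+w],None,fx=s,fy=s,interpolation=cv2.INTER_CUBIC))
crop("pics/t_stand.png",a,380,150,60,90,6.6)
crop("pics/t_rack.png",a,225,155,50,85,7)
crop("pics/t_disc.png",a,285,145,100,95,6)
E
```

```text
(no output)
```

View pics/t_stand.png

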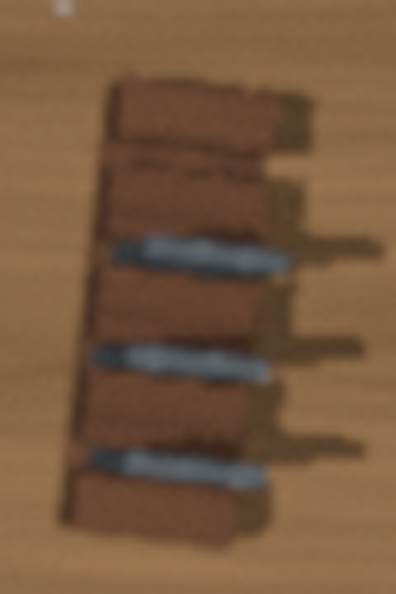

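View pics/t_rack.png

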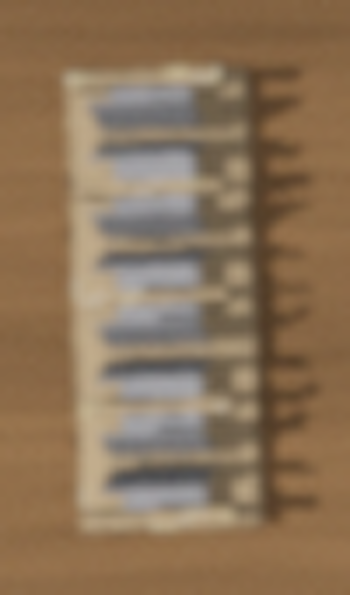

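View pics/t_disc.png

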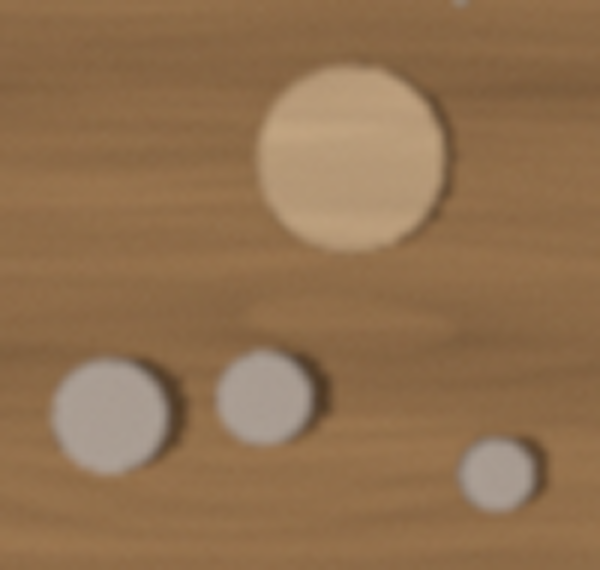

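```bash
cat > h.py <<'E'
import numpy as np, cv2
from cell import *
from scipy.optimize import least_squares
C={n:get_calibration(n) for n in("side","top")}
def proj(n,P):
    c=C[n];T=np.linalg.inv(c["cam_to_world"]);P=np.atleast_2d(np.array(P,float))
    Q=P@T[:3,:3].T+T[:3,3]
    return np.c_[c["fx"]*Q[:,0]/Q[:,2]+c["cx"],c["fy"]*Q[:,1]/Q[:,2]+c["cy"]]
def ray(n,uv,z):
    c=C[n];T=c["cam_to_world"];d=T[:3,:3]@np.array([(uv[0]-c["cx"])/c["fx"],(uv[1]-c["cy"])/c["fy"],1])
    o=T[:3,3];return o+d*(z-o[2])/d[2]
def tf(p,L):
    L=np.atleast_2d(np.array(L,float));c,s=np.cos(p[2]),np.sin(p[2])
    return np.c_[p[0]+c*L[:,0]-s*L[:,1],p[1]+s*L[:,0]+c*L[:,1],L[:,2]]
def shot(n,name):
    im=grab_frame(n)[:,:,::-1].copy();cv2.imwrite(f"pics/{name}.png",im);return im
def crop(name,im,x0,y0,w,h,s,polys=(),n=None):
    o=cv2.resize(im[y0:y0+h,x0:x0+w],None,fx=s,fy=s,interpolation=cv2.INTER_CUBIC)
    for P,col in polys:
        q=(proj(n,P)-[x0,y0]+.5)*s-.5
        cv2.polylines(o,[np.round(q*8).astype(np.int32)],False,col,1,cv2.LINE_AA,3)
    cv2.imwrite(f"pics/{name}.png",o)
def box(p,lx,ly,z0,z1):
    a=np.array([[-1,-1],[1,-1],[1,1],[-1,1],[-1,-1]])*[lx/2,ly/2]
    f=lambda z:tf(p,np.c_[a,np.full(5,z)])
    return [f(z0),f(z1)]+[np.array([f(z0)[i],f(z1)[i]]) for i in range(4)]
def circ(x,y,r,z):
    t=np.linspace(0,2*np.pi,60);return np.c_[x+r*np.cos(t),y+r*np.sin(t),np.full(60,z)]
E
python3 - <<'E'
from h import *
t=cv2.imread("pics/top0.png");s=cv2.imread("pics/side0.png")
def uncrop(x0,y0,sc,p): return (x0+(p[0]+.5)/sc-.5,y0+(p[1]+.5)/sc-.5)
for nm,p,z in(("plate",(352,157),12),("L",(111,415),20),("M",(265,397),20),("S",(498,474),20)):
    print(nm,ray("top",uncrop(285,145,6,p),z).round(1))
for p in((115,82),(280,95),(78,525),(235,545)): print("stand",ray("top",uncrop(380,150,6.6,p),42).round(1))
for p in((68,75),(245,75),(83,525),(262,520)): print("rack",ray("top",uncrop(225,155,7,p),12).round(1))
crop("s_stand",s,320,255,135,100,5.9)
crop("s_rack",s,225,135,95,70,8)
crop("s_disc",s,265,195,130,110,6)
E
```

```text
plate [617.9 -39.7  12. ]
L [466.  101.3  20. ]
M [476.8  11.6  20. ]
S [ 432.4 -124.1   20. ]
stand [ 646.  -223.2   42. ]
stand [ 639.3 -309.5   42. ]
stand [ 414.6 -202.7   42. ]
stand [ 404.5 -284.2   42. ]
rack [636.3 345.4  12. ]
rack [636.5 256.   12. ]
rack [409.7 335.5  12. ]
rack [412.5 245.6  12. ]
```

View pics/s_stand.png

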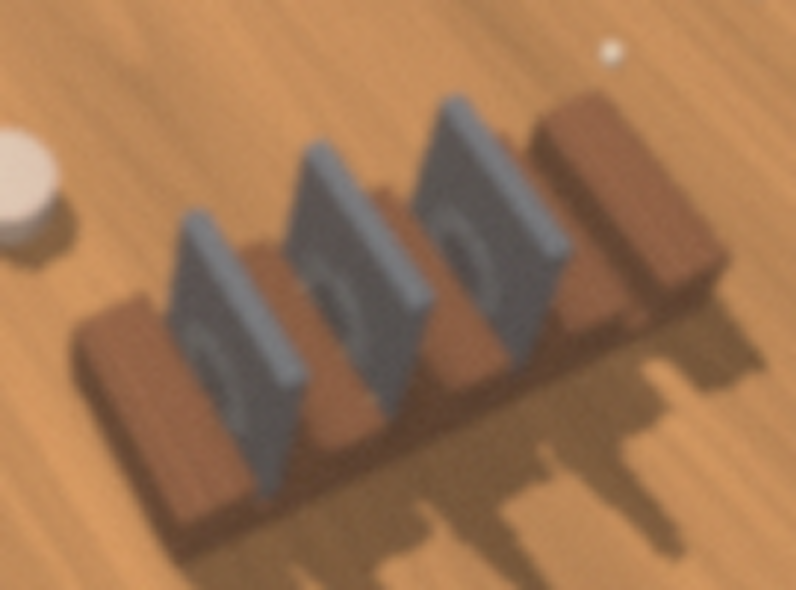

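View pics/s_rack.png

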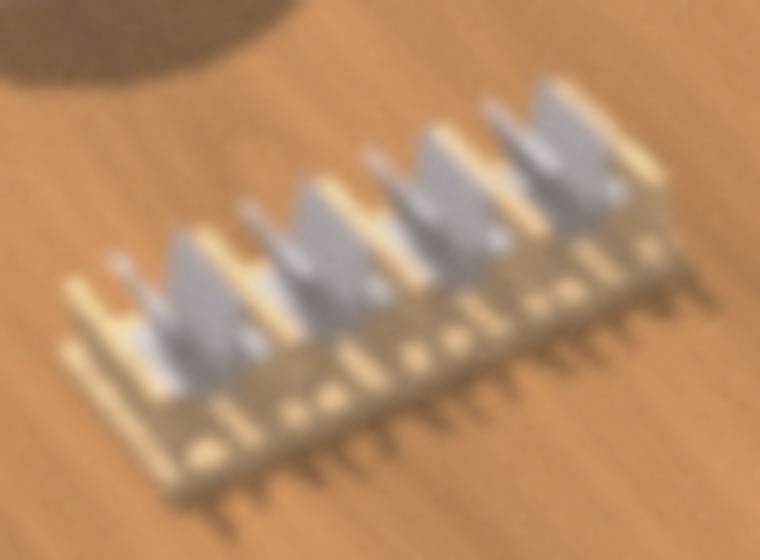

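View pics/s_disc.png

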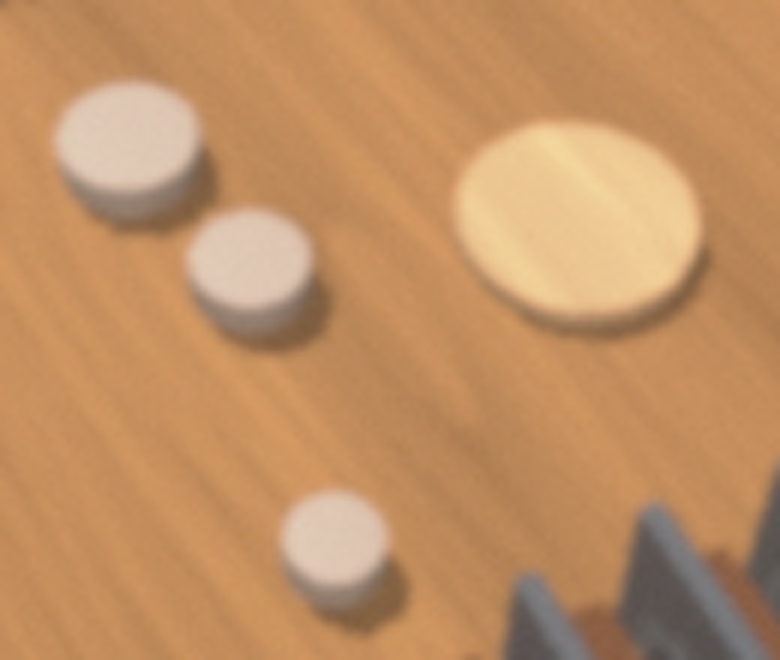

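```bash
python3 - <<'E'
from h import *
t=cv2.imread("pics/top0.png");s=cv2.imread("pics/side0.png")
un=lambda x0,y0,sc,p:np.array([x0+(p[0]+.5)/sc-.5,y0+(p[1]+.5)/sc-.5])
def fit(obs,p0):
    def f(p): return np.concatenate([proj(n,tf(p,L))[0]-uv for n,L,uv in obs])
    r=least_squares(f,p0,loss="soft_l1",x_scale=[10,10,.05]); return r.x,r.fun.reshape(-1,2)
a=lambda *L:[L]
X,Y=120,42
st=[("top",(sx*X,sy*Y,42),un(380,150,6.6,q)) for sx,sy,q in((1,1,(115,78)),(1,-1,(280,92)),(-1,1,(76,527)),(-1,-1,(235,547)))]
st+=[("side",(sx*X,sy*Y,42),un(320,255,5.9,q)) for sx,sy,q in((1,1,(598,88)),(1,-1,(728,257)),(-1,1,(76,340)),(-1,-1,(183,529)))]
ps,r=fit(st,[525,-255,-.09]);print(ps,np.degrees(ps[2]));print(r.round(2))
X,Y=116,45
rk=[("top",(sx*X,sy*Y,12),un(225,155,7,q)) for sx,sy,q in((1,1,(66,70)),(1,-1,(247,70)),(-1,1,(80,528)),(-1,-1,(264,522)))]
rk+=[("side",(sx*X,sy*Y,12),un(225,135,8,q)) for sx,sy,q in((-1,1,(58,345)),(-1,-1,(175,486)),(1,-1,(682,255)))]
pr,r=fit(rk,[525,295,.04]);print(pr,np.degrees(pr[2]));print(r.round(2))
for nm,q,z in(("plate",(578,215),12),("L",(130,140),20),("M",(250,262),20),("S",(336,540),20)):
    print(nm,ray("side",un(265,195,6,q),z).round(1))
np.save("ps.npy",ps);np.save("pr.npy",pr)
G=(0,255,0);R=(0,0,255)
for n,im,cs,cr in(("top",t,(380,150,60,90,6.6),(225,155,50,85,7)),("side",s,(320,255,135,100,5.9),(225,135,95,70,8))):
    pl=[(q,G) for q in box(ps,240,84,0,42)]
    for gx in(-81,-27,27):
        c=tf(ps,[gx,0,0])[0]; pl+=[(q,R) for q in box([c[0],c[1],ps[2]],10,70,14,109)]
    crop("o_stand_"+n,im,*cs,pl,n)
    pl=[(q,G) for q in box(pr,232,90,0,12)]
    for gx in(-81,-27,27,81):
        c=tf(pr,[gx,0,0])[0]; pl+=[(box([c[0],c[1],pr[2]],24,50,0,62)[1],R)]
    crop("o_rack_"+n,im,*cr,pl,n)
def hst(fs,o):
    I=[cv2.imread(f"pics/{f}.png") for f in fs];h=max(i.shape[0] for i in I)
    cv2.imwrite(f"pics/{o}.png",np.hstack([cv2.copyMakeBorder(i,0,h-i.shape[0],0,0,0) for i in I]))
hst(["o_stand_top","o_rack_top"],"o_top")
E
```

```text
[ 5.25471205e+02 -2.55869596e+02 -1.05923475e-01] -6.068968063566329
[[ 1.03 -0.34]
 [ 0.24  0.16]
 [-0.07  0.88]
 [ 0.21  0.52]
 [-0.3  -0.67]
 [ 1.06 -0.47]
 [-0.99 -1.93]
 [ 0.43  0.68]]
[5.24599609e+02 2.95248176e+02 4.39729041e-02] 2.519461815893622
[[ 0.33  0.09]
 [-0.1  -0.96]
 [ 0.53  0.43]
 [-0.16  0.23]
 [-0.07  0.12]
 [-1.02 -0.25]
 [ 0.78 -0.79]]
plate [617.4 -40.7  12. ]
L [465.7  98.3  20. ]
M [475.5   9.5  20. ]
S [ 432.5 -125.3   20. ]
```

View pics/o_top.png

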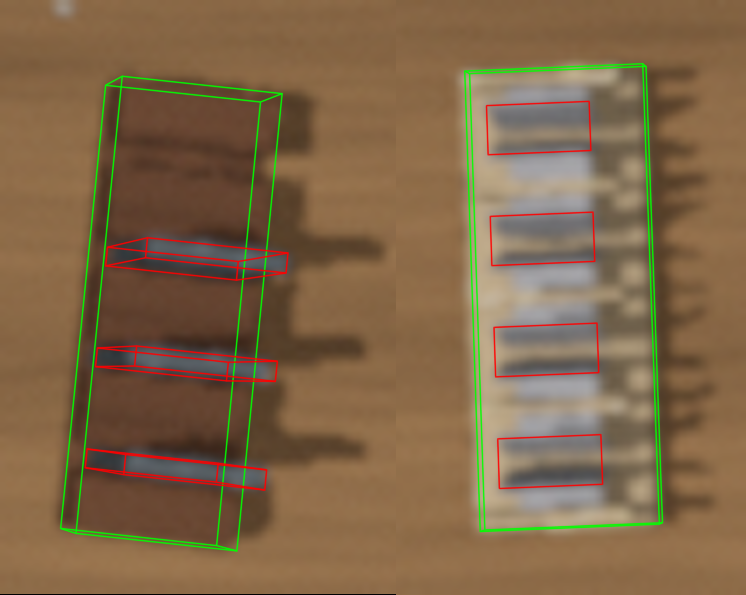

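View pics/o_stand_side.png

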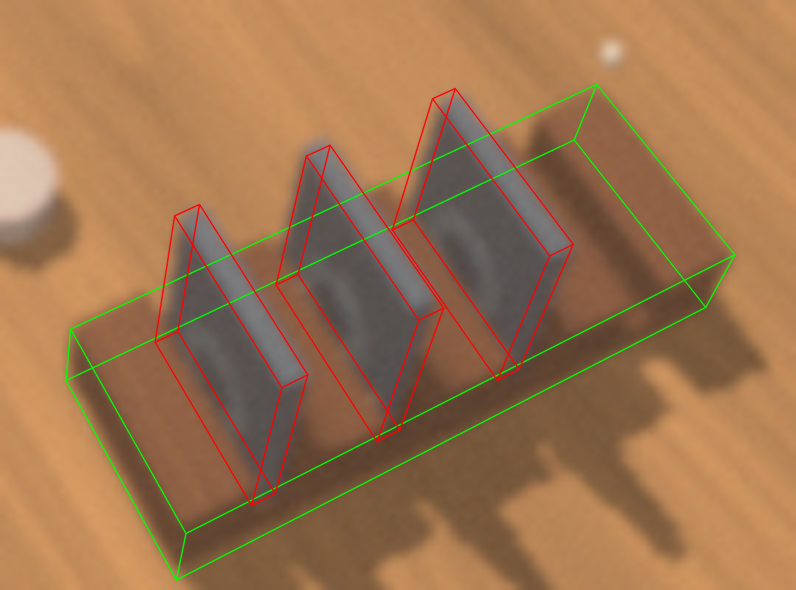

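View pics/o_rack_side.png

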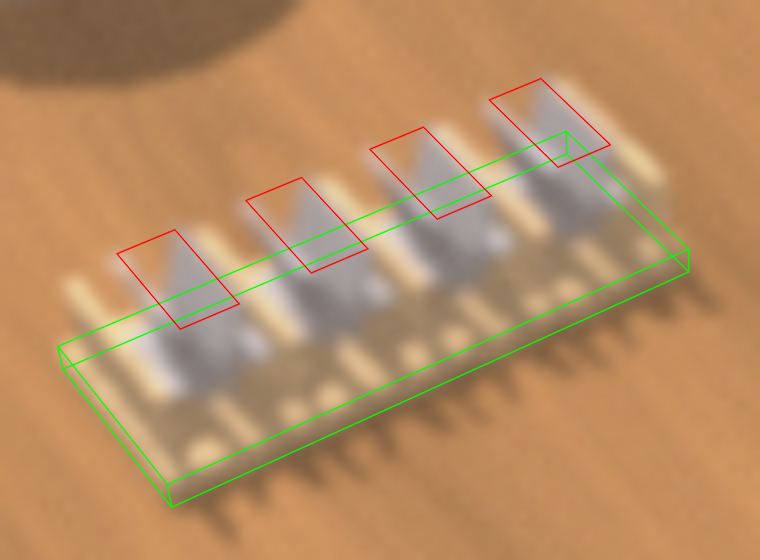

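```bash
cat >> h.py <<'E'
ps=np.load("ps.npy");pr=np.load("pr.npy")
def jaw(s=None):
    w,x,y,z=(s or state())["orientation"]
    a=np.degrees(np.arctan2(1-2*(x*x+z*z),2*(x*y-w*z)))
    return (a+90)%180-90
def st(tgt=None):
    s=state();p=s["ee_pos"];print("t %.2f"%s["t"],"p",p.round(1),"jaw %.2f"%jaw(s),"F",s["force"].round(1),"g %.3f"%s["grip_width"],"q",s["qpos"].round(2))
    if tgt is not None: print("go",(np.array(tgt[:3])-p).round(1),"yaw %.2f"%((tgt[3]-jaw(s)+90)%180-90) if len(tgt)>3 else "")
E
python3 - <<'E'
from h import *
for g in(27,-27,-81): print("stand",g,tf(ps,[g,0,0])[0].round(1))
for g in(-81,-27,27,81): print("rack",g,tf(pr,[g,0,0])[0].round(1))
st([*tf(ps,[27,0,0])[0][:2],231,-6.07])
E
python3 -m pendant '[{"x":0.04,"y":0.02,"z":0.01,"yaw":9,"gripper":0.55},{"x":0.04,"y":0.04,"yaw":9,"gripper":0.55}]' 60
python3 -c "from h import *;st()"
```

```text
stand 27 [ 552.3 -258.7    0. ]
stand -27 [ 498.6 -253.     0. ]
stand -81 [ 444.9 -247.3    0. ]
rack -81 [443.7 291.7   0. ]
rack -27 [497.6 294.1   0. ]
rack 27 [551.6 296.4   0. ]
rack 81 [605.5 298.8   0. ]
t 0.10 p [ 162.8 -603.1  230.8] jaw -74.89 F [-0.1  0.1  0.2] g 1.003 q [ 1.24  0.52 -0.04  1.6   0.02  1.02 -0.11]
go [3.895e+02 3.444e+02 2.000e-01] yaw 68.82
t 0.10 p [ 162.8 -603.1  230.8] jaw -74.89 F [-0.1  0.1  0.2] g 1.003 q [ 1.24  0.52 -0.04  1.6   0.02  1.02 -0.11]invalid input at $[1]: expected keys x, y, z, yaw, gripper
```

```bash
python3 -m pendant '[{"x":0.04,"y":0.02,"z":0.01,"yaw":9,"gripper":0.55},{"x":0.04,"y":0.04,"z":0,"yaw":9,"gripper":0.55},{"x":0.04,"y":0.04,"z":0,"yaw":9,"gripper":0.55},{"x":0.04,"y":0.04,"z":0,"yaw":9,"gripper":0.55},{"x":0.04,"y":0.04,"z":0,"yaw":9,"gripper":0.55},{"x":0.04,"y":0.04,"z":0,"yaw":9,"gripper":0.55},{"x":0.04,"y":0.04,"z":0,"yaw":9,"gripper":0.55}]' 60
python3 -c "from h import *;st([552.3,-258.7,200,-6.1])"
```

```text
t: 0.98
ee_pos: [445.8, -336.4, 239.3]
orientation: [-0.001, 0.768, 0.64, -0.002]
force: [0.2, -0.8, -0.3]
grip_width: 0.446
t 0.97 p [ 445.8 -336.4  239.3] jaw -10.35 F [ 0.2 -0.8 -0.3] g 0.446 q [ 0.83  0.43 -0.39  1.75  0.19  1.    0.18]
go [106.5  77.7 -39.3] yaw 4.25
```

```bash
python3 -m pendant '[{"x":0.04,"y":0.03,"z":-0.01,"yaw":4,"gripper":0.55},{"x":0.04,"y":0.03,"z":-0.01,"yaw":0,"gripper":0.55},{"x":0.028,"y":0.018,"z":-0.02,"yaw":0,"gripper":0.55},{"x":0,"y":0,"z":0,"yaw":0,"gripper":0.55}]'
python3 - <<'E'
from h import *
st([552.3,-258.7,74,-6.1])
t=shot("top","t1");s=shot("side","s1")
crop("t1c",t,350,130,110,110,5.4);crop("s1c",s,300,130,160,230,2.6*1)
E
```

```text
t: 1.48
ee_pos: [559.1, -251.1, 197.4]
orientation: [-0.001, 0.742, 0.671, -0.001]
force: [-1.0, -0.2, 0.1]
grip_width: 0.452
t 1.48 p [ 559.1 -251.1  197.4] jaw -5.73 F [-1.  -0.2  0.1] g 0.452 q [ 0.6   0.57 -0.41  1.65  0.26  0.98  0.01]
go [  -6.8   -7.6 -123.4] yaw -0.37
```

View pics/t1c.png

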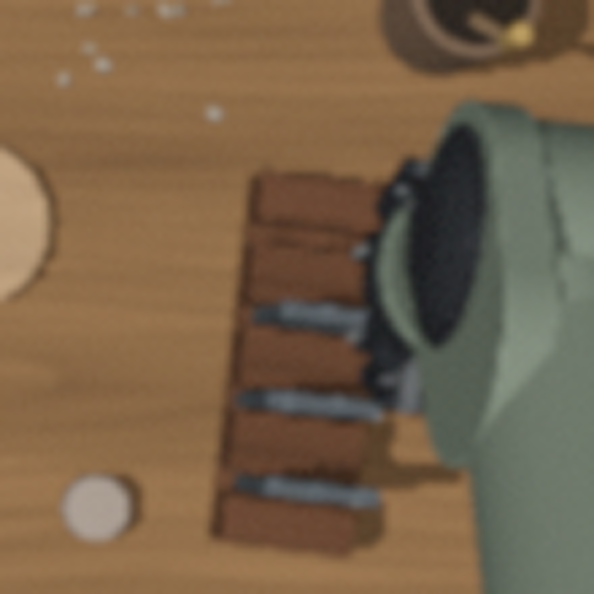

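View pics/s1c.png

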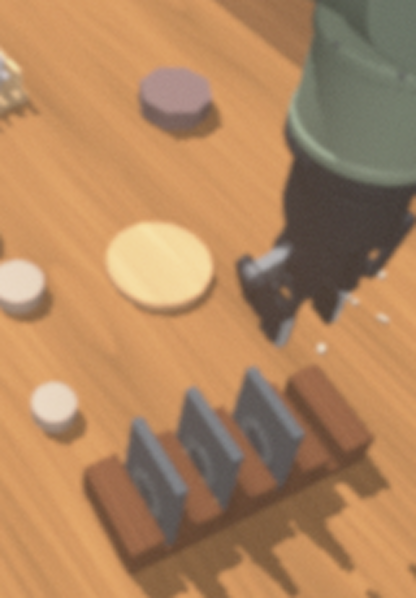

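```bash
python3 -m pendant '[{"x":-0.006,"y":-0.007,"z":0,"yaw":0,"gripper":0.55},{"x":0,"y":0,"z":0,"yaw":0,"gripper":0.55},{"x":0,"y":0,"z":0,"yaw":0,"gripper":0.55}]'
python3 - <<'E'
from h import *
st([552.3,-258.7,74,-6.1])
E
```

```text
t: 1.95
ee_pos: [549.7, -264.1, 200.2]
orientation: [0.001, 0.744, 0.668, -0.002]
force: [-0.6, -0.1, 0.3]
grip_width: 0.451
t 1.95 p [ 549.7 -264.1  200.2] jaw -6.14 F [-0.6 -0.1  0.3] g 0.451 q [ 0.62  0.56 -0.4   1.66  0.26  0.98  0.02]
go [   2.6    5.4 -126.2] yaw 0.04
```

```bash
python3 -m pendant '[{"x":0.0025,"y":0.005,"z":-0.03,"yaw":0,"gripper":0.55},{"x":0,"y":0,"z":-0.03,"yaw":0,"gripper":0.55},{"x":0,"y":0,"z":-0.02,"yaw":0,"gripper":0.55},{"x":0,"y":0,"z":0,"yaw":0,"gripper":0.55},{"x":0,"y":0,"z":0,"yaw":0,"gripper":0.55}]'
python3 - <<'E'
from h import *
st([552.3,-258.7,74,-6.1])
t=shot("top","t2");s=shot("side","s2")
crop("t2c",t,350,130,110,110,5.4);crop("s2c",s,320,200,130,150,4)
E
```

```text
t: 2.58
ee_pos: [552.5, -260.7, 120.6]
orientation: [0.002, 0.745, 0.667, -0.001]
force: [-0.3, 0.2, 0.9]
grip_width: 0.452
t 2.58 p [ 552.5 -260.7  120.6] jaw -6.28 F [-0.3  0.2  0.9] g 0.452 q [ 0.6   0.65 -0.37  1.72  0.31  0.83 -0.03]
go [ -0.2   2.  -46.6] yaw 0.18
```

View pics/s2c.png

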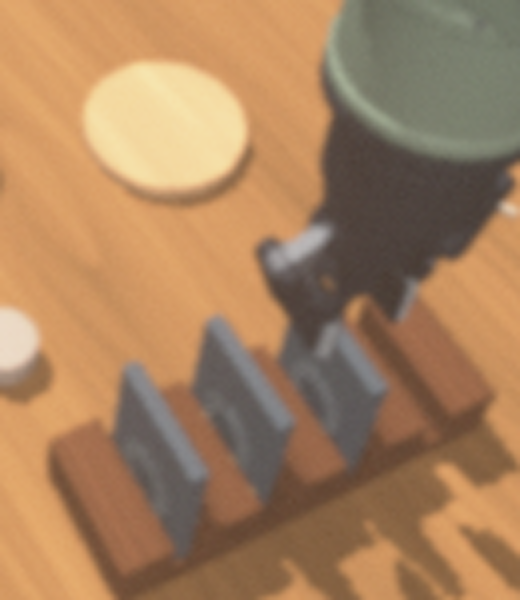

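```bash
python3 -m pendant '[{"x":0,"y":0.002,"z":-0.02,"yaw":0,"gripper":0.55},{"x":0,"y":0,"z":-0.015,"yaw":0,"gripper":0.55},{"x":0,"y":0,"z":-0.01,"yaw":0,"gripper":0.55},{"x":0,"y":0,"z":0,"yaw":0,"gripper":0.55},{"x":0,"y":0,"z":0,"yaw":0,"gripper":0.55}]'
python3 - <<'E'
from h import *
st([552.3,-258.7,74,-6.1])
s=shot("side","s3")
crop("s3c",s,320,200,130,150,4)
E
```

```text
t: 3.3
ee_pos: [552.8, -258.7, 73.7]
orientation: [0.003, 0.745, 0.667, -0.001]
force: [0.3, -1.0, -0.6]
grip_width: 0.446
t 3.30 p [ 552.8 -258.7   73.7] jaw -6.29 F [ 0.3 -1.  -0.6] g 0.446 q [ 0.57  0.71 -0.35  1.75  0.35  0.74 -0.06]
go [-0.5  0.   0.3] yaw 0.19
```

View pics/s3c.png

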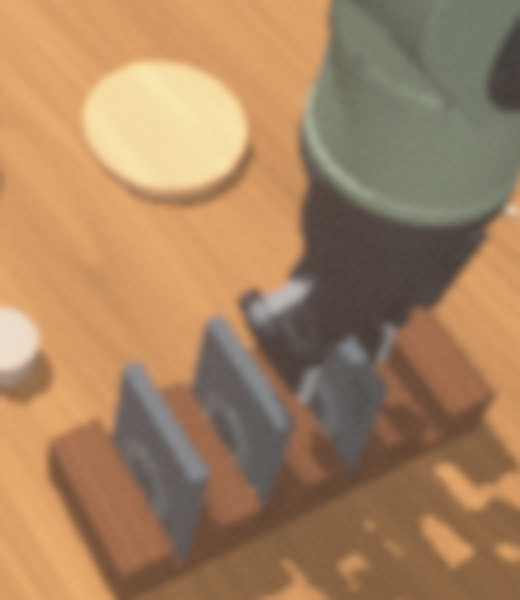

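The fingers straddle the third panel, with fingertips at (310,383) and (388,345) in the crop. Closing.

```bash
python3 -m pendant '[{"x":0,"y":0,"z":0,"yaw":0,"gripper":1},{"x":0,"y":0,"z":0,"yaw":0,"gripper":1},{"x":0,"y":0,"z":0,"yaw":0,"gripper":1},{"x":0,"y":0,"z":0,"yaw":0,"gripper":1},{"x":0,"y":0,"z":0,"yaw":0,"gripper":1}]' 80
python3 -c "from h import *;st([552.3,-258.7,74,-6.1])"
python3 -m pendant '[{"x":0,"y":0,"z":0.02,"yaw":0,"gripper":1},{"x":0,"y":0,"z":0.03,"yaw":0,"gripper":1},{"x":0,"y":0,"z":0.04,"yaw":0,"gripper":1},{"x":0,"y":0,"z":0.04,"yaw":0,"gripper":1},{"x":0,"y":0,"z":0.02,"yaw":0,"gripper":1}]' 80
python3 - <<'E'
from h import *
st([552.3,297,200,2.5])
s=shot("side","s4")
crop("s4c",s,320,150,130,150,4)
E
```

```text
t: 3.98
ee_pos: [553.0, -259.0, 74.6]
orientation: [0.004, 0.745, 0.667, -0.001]
force: [-0.2, -0.2, -2.1]
grip_width: 0.107
t 3.98 p [ 553.  -259.    74.6] jaw -6.30 F [-0.2 -0.2 -2.1] g 0.107 q [ 0.58  0.71 -0.35  1.75  0.35  0.74 -0.06]
go [-0.7  0.3 -0.6] yaw 0.20
t: 4.6
ee_pos: [552.2, -258.1, 233.5]
orientation: [0.003, 0.745, 0.668, -0.001]
force: [0.1, 0.2, -1.5]
grip_width: 0.105
t 4.60 p [ 552.2 -258.1  233.5] jaw -6.24 F [ 0.1  0.2 -1.5] g 0.105 q [ 0.62  0.52 -0.42  1.63  0.24  1.04  0.03]
go [ 1.000e-01  5.551e+02 -3.350e+01] yaw 8.74
```

View pics/s4c.png

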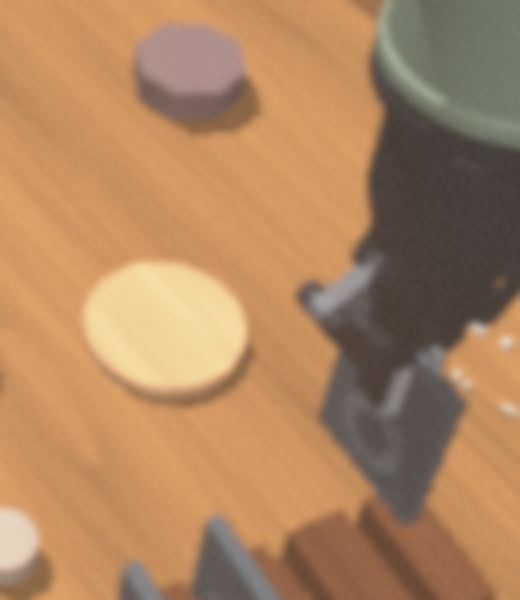

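```bash
python3 -m pendant '[{"x":0,"y":0.04,"z":0,"yaw":1,"gripper":1},{"x":0.005,"y":0.055,"z":0,"yaw":1,"gripper":1},{"x":0.005,"y":0.055,"z":0,"yaw":1,"gripper":1},{"x":0.005,"y":0.055,"z":0,"yaw":1,"gripper":1},{"x":0.005,"y":0.055,"z":0,"yaw":1,"gripper":1},{"x":0.005,"y":0.055,"z":0,"yaw":1,"gripper":1},{"x":0.005,"y":0.055,"z":0,"yaw":1,"gripper":1},{"x":0.005,"y":0.05,"z":0,"yaw":1,"gripper":1}]' 80
python3 - <<'E'
from h import *
st([605.5,298.8,190,2.5])
E
```

```text
t: 5.65
ee_pos: [586.5, 170.0, 243.9]
orientation: [0.008, 0.697, 0.717, 0.002]
force: [0.3, 0.0, -0.3]
grip_width: 0.108
t 5.65 p [586.5 170.  243.9] jaw 1.57 F [ 0.3  0.  -0.3] g 0.108 q [-0.03  0.52 -0.52  1.62  0.3   1.07 -0.61]
go [ 19.  128.8 -53.9] yaw 0.93
```

```bash
python3 -m pendant '[{"x":0.007,"y":0.04,"z":-0.01,"yaw":0.5,"gripper":1},{"x":0.006,"y":0.04,"z":-0.02,"yaw":0.4,"gripper":1},{"x":0.006,"y":0.03,"z":-0.02,"yaw":0,"gripper":1},{"x":0,"y":0.01,"z":0,"yaw":0,"gripper":1},{"x":0,"y":0,"z":0,"yaw":0,"gripper":1},{"x":0,"y":0,"z":0,"yaw":0,"gripper":1}]' 80
cat >> h.py <<'E'
def tilt(s=None):
    from scipy.spatial.transform import Rotation as R
    w,x,y,z=(s or state())["orientation"];return R.from_quat([x,y,z,w]).as_matrix()[:,2]
def held(n,im,name,c,drop=60.6,h=95,off=0):
    "overlay of the panel held centred in the jaws (level)"
    s=state();p=s["ee_pos"];a=np.radians(jaw(s));z0=p[2]-drop
    cc=[p[0]-np.sin(a)*off,p[1]+np.cos(a)*off,a]
    pl=[(q,(0,0,255)) for q in box(cc,10,70,z0,z0+h)]
    pl+=[(q,(0,255,0)) for q in box(pr,232,90,0,12)]
    crop(name,im,*c,pl,n)
E
python3 - <<'E'
from h import *
st([605.5,298.8,190,2.5]);print(tilt())
t=shot("top","t5");s=shot("side","s5")
held("side",s,"s5c",(225,60,130,140,4.2))
held("top",t,"t5c",(215,140,90,100,5.5))
E
```

```text
t: 6.4
ee_pos: [604.7, 297.1, 197.6]
orientation: [0.009, 0.69, 0.724, 0.004]
force: [0.7, 0.8, -1.6]
grip_width: 0.107
t 6.40 p [604.7 297.1 197.6] jaw 2.77 F [ 0.7  0.8 -1.6] g 0.107 q [-0.24  0.67 -0.51  1.49  0.37  1.07 -0.78]
go [ 0.8  1.7 -7.6] yaw -0.27
[ 0.01794181 -0.00626589 -0.9998194 ]
```

View pics/s5c.png

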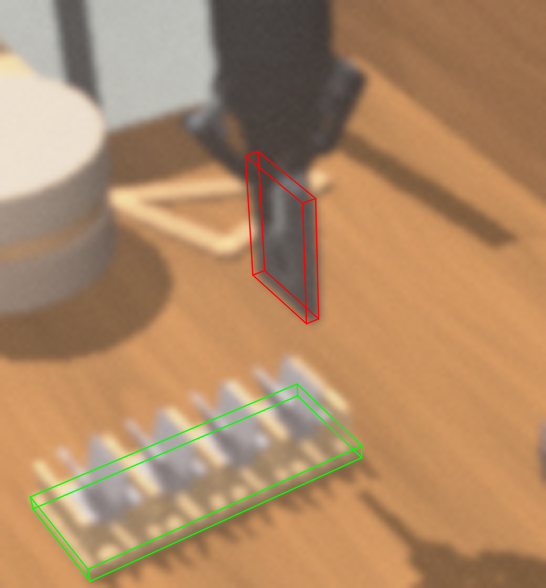

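View pics/t5c.png

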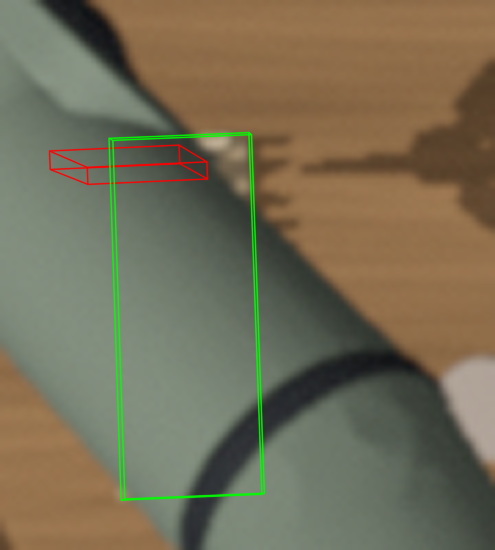

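```bash
python3 -m pendant '[{"x":0,"y":0.0015,"z":-0.02,"yaw":0,"gripper":1},{"x":0,"y":0,"z":-0.025,"yaw":0,"gripper":1},{"x":0,"y":0,"z":-0.02,"yaw":0,"gripper":1},{"x":0,"y":0,"z":-0.01,"yaw":0,"gripper":1},{"x":0,"y":0,"z":0,"yaw":0,"gripper":1}]' 100
python3 - <<'E'
from h import *
st([605.5,298.8,72.6,2.5]);print(tilt())
s=shot("side","s6")
held("side",s,"s6c",(225,100,120,100,6))
E
```

```text
t: 7.12
ee_pos: [604.9, 296.2, 117.6]
orientation: [0.009, 0.691, 0.723, 0.004]
force: [0.7, -0.3, -1.8]
grip_width: 0.102
t 7.12 p [604.9 296.2 117.6] jaw 2.62 F [ 0.7 -0.3 -1.8] g 0.102 q [-0.26  0.75 -0.47  1.55  0.42  0.93 -0.83]
go [  0.6   2.6 -45. ] yaw -0.12
[ 0.01783678 -0.00709105 -0.99981577]
```

View pics/s6c.png

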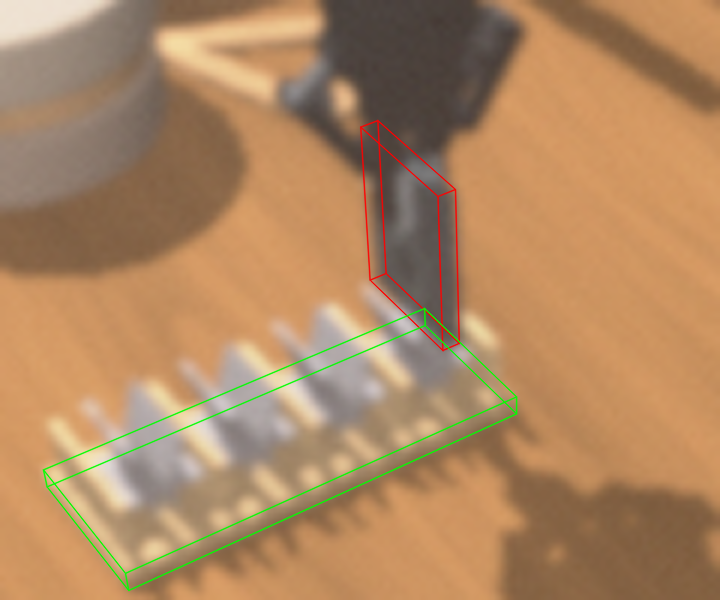

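```bash
python3 -m pendant '[{"x":0,"y":0.001,"z":-0.008,"yaw":0,"gripper":1},{"x":0,"y":0.001,"z":-0.008,"yaw":0,"gripper":1},{"x":0,"y":0,"z":-0.008,"yaw":0,"gripper":1}]' 100
python3 -c "from h import *;st([605.5,298.8,72.6,2.5])"
python3 -m pendant '[{"x":0,"y":0,"z":-0.008,"yaw":0,"gripper":1},{"x":0,"y":0,"z":-0.006,"yaw":0,"gripper":1}]' 100
python3 -c "from h import *;st([605.5,298.8,72.6,2.5])"
```

```text
t: 7.55
ee_pos: [605.5, 299.4, 94.7]
orientation: [0.009, 0.691, 0.723, 0.005]
force: [-2.6, 0.4, 8.2]
grip_width: 0.1
t 7.55 p [605.5 299.4  94.7] jaw 2.62 F [-2.6  0.4  8.2] g 0.100 q [-0.27  0.78 -0.46  1.56  0.44  0.89 -0.84]
go [  0.   -0.6 -22.1] yaw -0.12
t: 7.8
ee_pos: [605.4, 299.7, 80.1]
orientation: [0.009, 0.691, 0.723, 0.005]
force: [-2.9, 0.2, 4.0]
grip_width: 0.104
t 7.80 p [605.4 299.7  80.1] jaw 2.64 F [-2.9  0.2  4. ] g 0.104 q [-0.27  0.8  -0.45  1.56  0.45  0.87 -0.85]
go [ 0.1 -0.9 -7.5] yaw -0.14
```

```bash
python3 -m pendant '[{"x":-0.0005,"y":0,"z":-0.005,"yaw":0,"gripper":1},{"x":-0.0005,"y":0,"z":-0.003,"yaw":0,"gripper":1},{"x":0,"y":0,"z":-0.002,"yaw":0,"gripper":1}]' 100
python3 -c "from h import *;st([605.5,298.8,72.6,2.5])"
python3 -m pendant '[{"x":0,"y":0,"z":-0.002,"yaw":0,"gripper":1},{"x":0,"y":0,"z":-0.001,"yaw":0,"gripper":1}]' 100
python3 -c "from h import *;st([605.5,298.8,72.6,2.5])"
```

```text
t: 8.18
ee_pos: [605.4, 299.9, 72.4]
orientation: [0.01, 0.691, 0.723, 0.006]
force: [-16.0, -10.0, 49.3]
grip_width: 0.104
t 8.18 p [605.4 299.9  72.4] jaw 2.59 F [-16.  -10.   49.3] g 0.104 q [-0.28  0.81 -0.45  1.57  0.46  0.85 -0.86]
go [ 0.1 -1.1  0.2] yaw -0.09
t: 8.43
ee_pos: [605.1, 299.8, 72.5]
orientation: [0.011, 0.691, 0.723, 0.006]
force: [-7.6, -2.3, 11.4]
grip_width: 0.106
t 8.43 p [605.1 299.8  72.5] jaw 2.56 F [-7.6 -2.3 11.4] g 0.106 q [-0.28  0.81 -0.45  1.57  0.46  0.85 -0.86]
go [ 0.4 -1.   0.1] yaw -0.06
```

```bash
python3 -m pendant '[{"x":0,"y":0,"z":0,"yaw":0,"gripper":0.6},{"x":0,"y":0,"z":0,"yaw":0,"gripper":0.6},{"x":0,"y":0,"z":0,"yaw":0,"gripper":0.6},{"x":0,"y":0,"z":0,"yaw":0,"gripper":0.6},{"x":0,"y":0,"z":0.02,"yaw":0,"gripper":0.6},{"x":0,"y":0,"z":0.03,"yaw":0,"gripper":0.6},{"x":0,"y":0,"z":0.04,"yaw":0,"gripper":0.6},{"x":0,"y":0,"z":0.04,"yaw":0,"gripper":0.6}]' 80
python3 -c "
from h import *
st([498.6,-253,190,-6.1])
im=shot('side','s7');c=tf(pr,[81,0,0])[0]
pl=[(q,(0,0,255)) for q in box([c[0],c[1],pr[2]],10,70,12,107)]
crop('s7c',im,225,100,120,100,6,pl,'side')"
```

```text
t: 9.43
ee_pos: [604.4, 299.0, 207.2]
orientation: [0.01, 0.691, 0.723, 0.005]
force: [0.7, 0.2, 0.5]
grip_width: 0.403
t 9.43 p [604.4 299.  207.2] jaw 2.58 F [0.7 0.2 0.5] g 0.403 q [-0.24  0.66 -0.51  1.48  0.36  1.08 -0.78]
go [-105.8 -552.   -17.2] yaw -8.68
```

View pics/s7c.png

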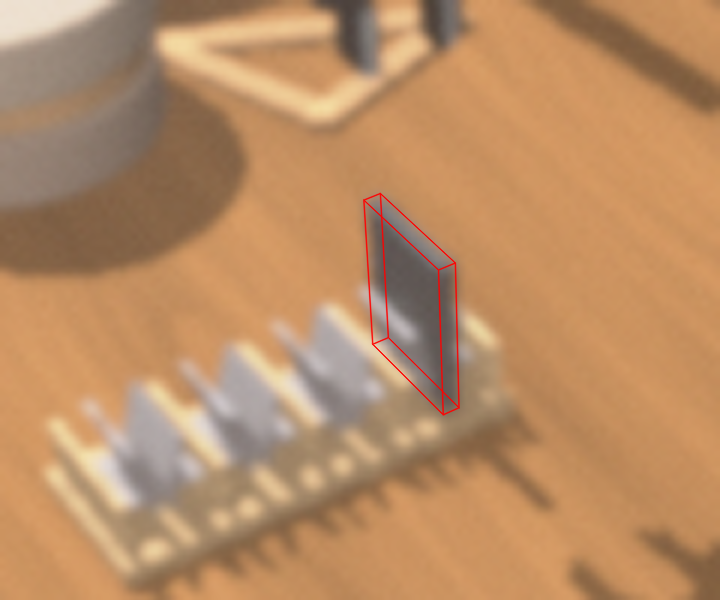

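Panel one is home in slot 4, with the image matching the predicted outline. Next panel.

```bash
python3 -m pendant '[{"x":-0.006,"y":-0.04,"z":0,"yaw":-1,"gripper":0.55},{"x":-0.012,"y":-0.058,"z":0,"yaw":-1,"gripper":0.55},{"x":-0.012,"y":-0.058,"z":0,"yaw":-1,"gripper":0.55},{"x":-0.012,"y":-0.058,"z":0,"yaw":-1,"gripper":0.55},{"x":-0.012,"y":-0.058,"z":0,"yaw":-1,"gripper":0.55},{"x":-0.012,"y":-0.058,"z":0,"yaw":-1,"gripper":0.55},{"x":-0.012,"y":-0.058,"z":0,"yaw":-1,"gripper":0.55},{"x":-0.012,"y":-0.058,"z":0,"yaw":-1,"gripper":0.55},{"x":-0.012,"y":-0.05,"z":0,"yaw":-0.7,"gripper":0.55}]' 80
python3 -c "from h import *;st([498.6,-253,170,-6.1]);print(tilt())"
```

```text
t: 10.6
ee_pos: [500.6, -205.0, 226.1]
orientation: [0.017, 0.743, 0.669, 0.013]
force: [1.4, 1.0, -0.7]
grip_width: 0.449
t 10.60 p [ 500.6 -205.   226.1] jaw -6.02 F [ 1.4  1.  -0.7] g 0.449 q [ 0.63  0.4  -0.46  1.85  0.22  0.9  -0.03]
go [ -2.  -48.  -56.1] yaw -0.08
[ 0.04215424 -0.00658148 -0.99908944]
```

```bash
python3 -m pendant '[{"x":0,"y":-0.012,"z":-0.01,"yaw":0,"gripper":0.55},{"x":-0.001,"y":-0.012,"z":-0.01,"yaw":0,"gripper":0.55}]' 80
python3 -c "from h import *;st([498.6,-253,170,-6.1]);print(tilt())"
python3 -m pendant '[{"x":0,"y":-0.012,"z":-0.01,"yaw":0,"gripper":0.55},{"x":-0.001,"y":-0.012,"z":-0.01,"yaw":0,"gripper":0.55}]' 80
python3 -c "from h import *;st([498.6,-253,170,-6.1]);print(tilt())"
python3 -m pendant '[{"x":0,"y":0,"z":0,"yaw":0,"gripper":0.55},{"x":0,"y":0,"z":0,"yaw":0,"gripper":0.55},{"x":0,"y":0,"z":0,"yaw":0,"gripper":0.55},{"x":0,"y":0,"z":0,"yaw":0,"gripper":0.55}]' 80
python3 -c "from h import *;st([498.6,-253,170,-6.1]);print(tilt())"
```

```text
t: 10.85
ee_pos: [499.2, -232.7, 207.7]
orientation: [0.018, 0.744, 0.667, 0.014]
force: [0.2, -0.5, -0.0]
grip_width: 0.45
t 10.85 p [ 499.2 -232.7  207.7] jaw -6.26 F [ 0.2 -0.5 -0. ] g 0.450 q [ 0.66  0.44 -0.44  1.84  0.24  0.86  0.  ]
go [ -0.6 -20.3 -37.7] yaw 0.16
[ 0.04495901 -0.0089364  -0.99894886]
t: 11.1
ee_pos: [498.9, -256.4, 186.7]
orientation: [0.018, 0.744, 0.668, 0.014]
force: [-0.0, 0.1, 0.3]
grip_width: 0.445
t 11.10 p [ 498.9 -256.4  186.7] jaw -6.10 F [-0.   0.1  0.3] g 0.445 q [ 0.69  0.48 -0.42  1.84  0.25  0.83  0.04]
go [ -0.3   3.4 -16.7] yaw 0.00
[ 0.04535424 -0.00845953 -0.99893515]
t: 11.6
ee_pos: [499.3, -255.2, 186.3]
orientation: [0.018, 0.743, 0.669, 0.014]
force: [-0.1, -1.0, -0.1]
grip_width: 0.446
t 11.60 p [ 499.3 -255.2  186.3] jaw -6.00 F [-0.1 -1.  -0.1] g 0.446 q [ 0.69  0.48 -0.43  1.84  0.25  0.83  0.04]
go [ -0.7   2.2 -16.3] yaw -0.10
[ 0.04474301 -0.00735168 -0.99897148]
```

```bash

python3 -m pendant '[{"x":0.05,"y":0,"z":0.01,"yaw":0,"gripper":0.55},{"x":0.06,"y":0,"z":0,"yaw":0,"gripper":0.55},{"x":0,"y":0,"z":0,"yaw":0,"gripper":0.55}]' 80
python3 -c "from h import *;st();print(tilt())"
python3 -m pendant '[{"x":-0.05,"y":0,"z":0,"yaw":0,"gripper":0.55},{"x":-0.06,"y":0,"z":0,"yaw":0,"gripper":0.55},{"x":0,"y":0,"z":0,"yaw":0,"gripper":0.55}]' 80
python3 -c "from h import *;st();print(tilt())"
```

```text
t: 11.98
ee_pos: [612.1, -255.0, 197.3]
orientation: [0.018, 0.743, 0.669, 0.014]
force: [-1.3, 0.1, -1.0]
grip_width: 0.449
t 11.97 p [ 612.1 -255.   197.3] jaw -6.05 F [-1.3  0.1 -1. ] g 0.449 q [ 0.57  0.62 -0.41  1.55  0.28  0.98 -0.02]
[ 0.04507248 -0.00807586 -0.99895108]
t: 12.35
ee_pos: [497.8, -253.7, 196.4]
orientation: [0.017, 0.743, 0.669, 0.014]
force: [0.6, 0.2, 0.0]
grip_width: 0.452
t 12.35 p [ 497.8 -253.7  196.4] jaw -5.98 F [0.6 0.2 0. ] g 0.452 q [ 0.69  0.47 -0.43  1.83  0.25  0.85  0.04]
[ 0.04323632 -0.00748201 -0.99903686]
```

```bash

python3 -m pendant '[{"x":0,"y":0.03,"z":0,"yaw":0,"gripper":0.55},{"x":0,"y":0.03,"z":0,"yaw":0,"gripper":0.55},{"x":0,"y":0.03,"z":0,"yaw":0,"gripper":0.55},{"x":0,"y":0.03,"z":0,"yaw":0,"gripper":0.55},{"x":0,"y":0,"z":0,"yaw":0,"gripper":0.55}]' 80
python3 -c "from h import *;st();print(tilt())"
python3 -m pendant '[{"x":0,"y":-0.03,"z":0,"yaw":0,"gripper":0.55},{"x":0,"y":-0.03,"z":0,"yaw":0,"gripper":0.55},{"x":0,"y":-0.03,"z":0,"yaw":0,"gripper":0.55},{"x":0,"y":-0.03,"z":0,"yaw":0,"gripper":0.55},{"x":0,"y":0,"z":0,"yaw":0,"gripper":0.55}]' 80
python3 -c "from h import *;st();print(tilt())"
```

```text
t: 12.98
ee_pos: [497.9, -130.6, 198.2]
orientation: [0.019, 0.743, 0.669, 0.014]
force: [-0.7, -0.6, -0.8]
grip_width: 0.451
t 12.97 p [ 497.9 -130.6  198.2] jaw -6.06 F [-0.7 -0.6 -0.8] g 0.451 q [ 0.5   0.4  -0.46  1.94  0.25  0.81 -0.2 ]
[ 0.04687768 -0.00904948 -0.99885964]
t: 13.6
ee_pos: [498.0, -257.3, 199.2]
orientation: [0.02, 0.744, 0.668, 0.014]
force: [0.8, -0.1, -1.2]
grip_width: 0.449
t 13.60 p [ 498.  -257.3  199.2] jaw -6.09 F [ 0.8 -0.1 -1.2] g 0.449 q [ 0.7   0.46 -0.43  1.83  0.24  0.85  0.04]
[ 0.04882976 -0.01113237 -0.99874508]
```

```bash

python3 -m pendant '[{"x":0,"y":0,"z":0,"yaw":10,"gripper":0.55},{"x":0,"y":0,"z":0,"yaw":10,"gripper":0.55},{"x":0,"y":0,"z":0,"yaw":10,"gripper":0.55},{"x":0,"y":0,"z":0,"yaw":10,"gripper":0.55},{"x":0,"y":0,"z":0,"yaw":0,"gripper":0.55}]' 80
python3 -c "from h import *;st();print(tilt())"
python3 -m pendant '[{"x":0,"y":0,"z":0,"yaw":-10,"gripper":0.55},{"x":0,"y":0,"z":0,"yaw":-10,"gripper":0.55},{"x":0,"y":0,"z":0,"yaw":-10,"gripper":0.55},{"x":0,"y":0,"z":0,"yaw":-10,"gripper":0.55},{"x":0,"y":0,"z":0,"yaw":0,"gripper":0.55}]' 80
python3 -c "from h import *;st();print(tilt())"
```

```text
t: 14.22
ee_pos: [498.2, -257.4, 199.7]
orientation: [0.015, 0.462, 0.887, 0.021]
force: [0.5, -1.1, 0.1]
grip_width: 0.447
t 14.22 p [ 498.2 -257.4  199.7] jaw 35.02 F [ 0.5 -1.1  0.1] g 0.447 q [ 0.85  0.5  -0.62  1.81  0.32  0.9   0.7 ]
[ 0.04533701  0.02361253 -0.99869265]
t: 14.85
ee_pos: [498.3, -256.9, 200.2]
orientation: [0.022, 0.752, 0.659, 0.015]
force: [-0.9, 0.3, 0.2]
grip_width: 0.449
t 14.85 p [ 498.3 -256.9  200.2] jaw -7.48 F [-0.9  0.3  0.2] g 0.449 q [ 0.69  0.46 -0.42  1.83  0.24  0.85  0.02]
[ 0.05130495 -0.01330294 -0.99859443]
```

```bash

python3 -m pendant '[{"x":0,"y":0,"z":0.06,"yaw":0,"gripper":0.55},{"x":0,"y":0,"z":0.06,"yaw":0,"gripper":0.55},{"x":0,"y":0,"z":0.06,"yaw":0,"gripper":0.55},{"x":0,"y":0,"z":0.06,"yaw":0,"gripper":0.55},{"x":0,"y":0,"z":0,"yaw":0,"gripper":0.55}]' 80
python3 -c "from h import *;st();print(tilt())"
python3 -m pendant '[{"x":0,"y":0,"z":-0.06,"yaw":0,"gripper":0.55},{"x":0,"y":0,"z":-0.06,"yaw":0,"gripper":0.55},{"x":0,"y":0,"z":-0.06,"yaw":0,"gripper":0.55},{"x":0,"y":0,"z":-0.06,"yaw":0,"gripper":0.55},{"x":0,"y":0,"z":0,"yaw":0,"gripper":0.55}]' 80
python3 -c "from h import *;st();print(tilt())"
```

```text
t: 15.48
ee_pos: [496.7, -255.5, 448.1]
orientation: [0.022, 0.747, 0.664, 0.015]
force: [0.1, 0.3, -0.9]
grip_width: 0.451
t 15.47 p [ 496.7 -255.5  448.1] jaw -6.78 F [ 0.1  0.3 -0.9] g 0.451 q [ 0.73  0.26 -0.47  1.46  0.12  1.39  0.15]
[ 0.05139809 -0.01251002 -0.99859989]
t: 16.1
ee_pos: [494.9, -254.6, 201.8]
orientation: [0.023, 0.744, 0.667, 0.016]
force: [-0.4, 0.3, 0.4]
grip_width: 0.451
t 16.10 p [ 494.9 -254.6  201.8] jaw -6.21 F [-0.4  0.3  0.4] g 0.451 q [ 0.7   0.45 -0.43  1.84  0.24  0.85  0.04]
[ 0.05343779 -0.01265847 -0.99849094]
```

```bash

python3 -m pendant '[{"x":0.002,"y":0.001,"z":-0.02,"yaw":0,"gripper":0.55},{"x":0.001,"y":0,"z":-0.02,"yaw":0,"gripper":0.55},{"x":0.001,"y":0,"z":-0.02,"yaw":0,"gripper":0.55},{"x":0,"y":0,"z":-0.015,"yaw":0,"gripper":0.55},{"x":0,"y":0,"z":0,"yaw":0,"gripper":0.55}]' 80
python3 -c "
from h import *
st([499.5,-253,74,-6.1]);print(tilt())
im=shot('side','s8');crop('s8c',im,320,200,130,150,4)"
```

```text
t: 16.73
ee_pos: [504.1, -256.1, 135.4]
orientation: [0.028, 0.743, 0.669, 0.018]
force: [-0.2, 0.0, 1.2]
grip_width: 0.45
t 16.73 p [ 504.1 -256.1  135.4] jaw -6.01 F [-0.2  0.   1.2] g 0.450 q [ 0.66  0.55 -0.4   1.89  0.31  0.7  -0.02]
go [ -4.6   3.1 -61.4] yaw -0.09
[ 0.06333433 -0.01781314 -0.99783338]
```

View pics/s8c.png

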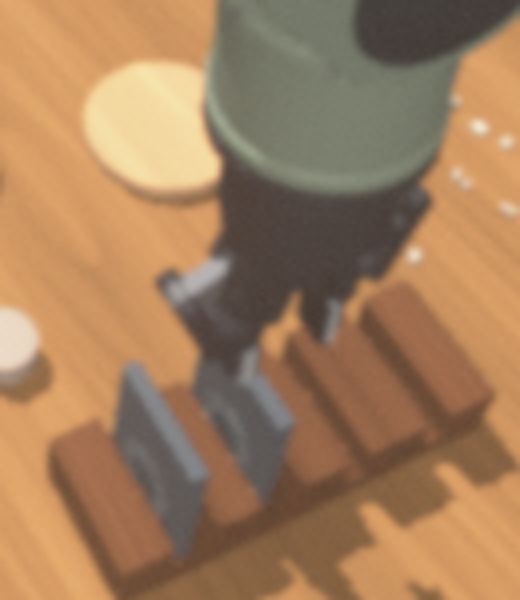

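```bash

python3 -m pendant '[{"x":0,"y":0,"z":0.015,"yaw":0,"gripper":0.55},{"x":0,"y":0,"z":0.015,"yaw":0,"gripper":0.55},{"x":0,"y":0,"z":0.015,"yaw":0,"gripper":0.55},{"x":0,"y":0,"z":0.015,"yaw":0,"gripper":0.55}]' 80
python3 -c "from h import *;st();print(tilt())"
python3 -m pendant '[{"x":0,"y":0,"z":-0.005,"yaw":0,"gripper":0.55},{"x":0,"y":0,"z":-0.005,"yaw":0,"gripper":0.55},{"x":0,"y":0,"z":-0.005,"yaw":0,"gripper":0.55},{"x":0,"y":0,"z":-0.005,"yaw":0,"gripper":0.55}]' 80
python3 -c "from h import *;st();print(tilt())"
python3 -m pendant '[{"x":0,"y":0,"z":0.005,"yaw":0,"gripper":0.55},{"x":0,"y":0,"z":0.005,"yaw":0,"gripper":0.55},{"x":0,"y":0,"z":0.005,"yaw":0,"gripper":0.55},{"x":0,"y":0,"z":0.005,"yaw":0,"gripper":0.55}]' 80
python3 -c "from h import *;st();print(tilt())"
```

```text
t: 17.27
ee_pos: [505.2, -256.5, 202.7]
orientation: [0.03, 0.743, 0.669, 0.018]
force: [-0.3, 0.4, -0.4]
grip_width: 0.446
t 17.27 p [ 505.2 -256.5  202.7] jaw -5.99 F [-0.3  0.4 -0.4] g 0.446 q [ 0.69  0.46 -0.43  1.83  0.25  0.84  0.04]
[ 0.06681781 -0.01958472 -0.99757296]
t: 17.77
ee_pos: [505.2, -256.7, 182.6]
orientation: [0.03, 0.743, 0.669, 0.018]
force: [0.5, 0.3, -0.0]
grip_width: 0.448
t 17.77 p [ 505.2 -256.7  182.6] jaw -6.00 F [ 0.5  0.3 -0. ] g 0.448 q [ 0.68  0.48 -0.42  1.85  0.27  0.79  0.02]
[ 0.06762392 -0.02023436 -0.99750568]
t: 18.27
ee_pos: [505.1, -256.4, 203.3]
orientation: [0.03, 0.743, 0.669, 0.018]
force: [-0.5, 0.4, -0.2]
grip_width: 0.455
t 18.27 p [ 505.1 -256.4  203.3] jaw -5.98 F [-0.5  0.4 -0.2] g 0.455 q [ 0.69  0.46 -0.44  1.83  0.25  0.84  0.04]
[ 0.06654844 -0.01948908 -0.99759284]
```

```bash

python3 -m pendant '[{"x":-0.006,"y":0.02,"z":0,"yaw":0,"gripper":0.9},{"x":-0.006,"y":0.02,"z":0,"yaw":0,"gripper":0.9},{"x":-0.006,"y":0.02,"z":0,"yaw":0,"gripper":0.9},{"x":-0.006,"y":0.02,"z":0,"yaw":0,"gripper":0.9},{"x":-0.006,"y":0.02,"z":0,"yaw":0,"gripper":0.9},{"x":-0.006,"y":0.02,"z":0,"yaw":0,"gripper":0.9},{"x":-0.006,"y":0.02,"z":0,"yaw":0,"gripper":0.9},{"x":-0.006,"y":0.02,"z":0,"yaw":0,"gripper":0.9},{"x":-0.006,"y":0.02,"z":0,"yaw":0,"gripper":0.9},{"x":-0.006,"y":0.01,"z":0,"yaw":0,"gripper":0.9}]' 80 >/dev/null
python3 -c "from h import *;st();print(tilt())"
python3 -m pendant '[{"x":-0.01,"y":0,"z":-0.01,"yaw":0,"gripper":0.9},{"x":-0.01,"y":0,"z":-0.01,"yaw":0,"gripper":0.9},{"x":-0.01,"y":0,"z":-0.01,"yaw":0,"gripper":0.9},{"x":-0.01,"y":0,"z":-0.01,"yaw":0,"gripper":0.9}]' 80 >/dev/null
python3 -c "from h import *;st();print(tilt())"
```

```text
t 19.52 p [438.9 -51.6 204.1] jaw -5.66 F [-1.   0.3  0.1] g 0.099 q [ 0.41  0.27 -0.52  2.12  0.24  0.73 -0.36]
[ 0.06751782 -0.02013467 -0.99751488]
t 20.02 p [395.5 -52.3 161.4] jaw -5.69 F [ 0.5 -0.8 -0.1] g 0.100 q [ 0.39  0.28 -0.5   2.26  0.29  0.59 -0.42]
[ 0.06731853 -0.02057122 -0.99751944]
```

```bash

python3 -m pendant '[{"x":-0.01,"y":0,"z":-0.01,"yaw":0,"gripper":0.9},{"x":-0.01,"y":0,"z":-0.01,"yaw":0,"gripper":0.9},{"x":-0.01,"y":0,"z":-0.01,"yaw":0,"gripper":0.9}]' 80 >/dev/null
python3 -c "from h import *;st();print(tilt())"
python3 -m pendant '[{"x":-0.01,"y":0,"z":-0.01,"yaw":0,"gripper":0.9},{"x":-0.01,"y":0,"z":-0.01,"yaw":0,"gripper":0.9}]' 80 >/dev/null
python3 -c "from h import *;st();print(tilt())"
```

```text
t 20.40 p [362.3 -53.5 128.8] jaw -5.84 F [-0.5 -0.9  0.1] g 0.104 q [ 0.36  0.3  -0.47  2.37  0.36  0.47 -0.5 ]
[ 0.06530721 -0.0200372  -0.99766401]
t 20.65 p [341.5 -54.1 107.5] jaw -5.95 F [-6.7 -4.8 -5.8] g 0.098 q [ 0.34  0.33 -0.44  2.43  0.45  0.38 -0.6 ]
[ 0.0657437  -0.01928017 -0.99765026]
```

```bash

python3 -m pendant '[{"x":-0.008,"y":0,"z":0,"yaw":0,"gripper":0.9},{"x":-0.008,"y":0,"z":0,"yaw":0,"gripper":0.9}]' 80 >/dev/null
python3 -c "from h import *;st();print(tilt())"
```

```text
t 20.90 p [326.3 -52.2 102.4] jaw -5.48 F [-0.   0.4 -0.7] g 0.102 q [ 0.67  0.41 -0.85  2.43  0.72  0.51 -0.87]
[ 0.03360442 -0.01735538 -0.99928451]
```

```bash

python3 -m pendant '[{"x":-0.004,"y":0,"z":0,"yaw":0,"gripper":0.9}]' 80 >/dev/null
python3 -c "from h import *;st();print(tilt())"
```

```text
t 21.02 p [319.  -51.3  99.2] jaw -5.23 F [-0.2 -0.8 -2. ] g 0.103 q [ 0.83  0.49 -1.06  2.43  0.84  0.62 -1.01]
[ 0.01573019 -0.01726896 -0.99972713]
```

Tilt reduced to about 0.016. I'll back out along the same line and see what stays.

```bash

python3 -m pendant '[{"x":0.01,"y":0,"z":0.01,"yaw":0,"gripper":0.55},{"x":0.01,"y":0,"z":0.01,"yaw":0,"gripper":0.55},{"x":0.01,"y":0,"z":0.01,"yaw":0,"gripper":0.55},{"x":0.01,"y":0,"z":0.01,"yaw":0,"gripper":0.55}]' 80 >/dev/null
python3 -c "from h import *;st();print(tilt())"
python3 -m pendant '[{"x":0.015,"y":0,"z":0.01,"yaw":0,"gripper":0.55},{"x":0.015,"y":0,"z":0.01,"yaw":0,"gripper":0.55},{"x":0.015,"y":0,"z":0.01,"yaw":0,"gripper":0.55},{"x":0.015,"y":0,"z":0.01,"yaw":0,"gripper":0.55},{"x":0.015,"y":0,"z":0.01,"yaw":0,"gripper":0.55},{"x":0.015,"y":0,"z":0.01,"yaw":0,"gripper":0.55}]' 80 >/dev/null
python3 -c "from h import *;st([499,-253,190,-6.1]);print(tilt())"
```

```text
t 21.52 p [356.1 -51.9 137.6] jaw -5.47 F [-0.1 -0.4  0.4] g 0.445 q [ 0.9   0.47 -1.15  2.31  0.69  0.74 -0.84]
[ 0.01062821 -0.01004928 -0.99989302]
t 22.27 p [447.4 -53.1 198.4] jaw -5.58 F [ 0.3 -0.   0.5] g 0.446 q [ 0.88  0.51 -1.17  2.04  0.6   0.97 -0.71]
go [  51.6 -199.9   -8.4] yaw -0.52
[ 0.00833521 -0.0086087  -0.9999282 ]
```

```bash

python3 -m pendant '[{"x":0.005,"y":-0.02,"z":0,"yaw":0,"gripper":0.55},{"x":0.005,"y":-0.02,"z":0,"yaw":0,"gripper":0.55},{"x":0.005,"y":-0.02,"z":0,"yaw":0,"gripper":0.55},{"x":0.005,"y":-0.02,"z":0,"yaw":0,"gripper":0.55},{"x":0.005,"y":-0.02,"z":0,"yaw":0,"gripper":0.55},{"x":0.005,"y":-0.02,"z":0,"yaw":0,"gripper":0.55},{"x":0.005,"y":-0.02,"z":0,"yaw":0,"gripper":0.55},{"x":0.005,"y":-0.02,"z":0,"yaw":0,"gripper":0.55},{"x":0.004,"y":-0.02,"z":0,"yaw":-0.5,"gripper":0.55},{"x":0.003,"y":-0.01,"z":0,"yaw":0,"gripper":0.55}]' 80 >/dev/null
python3 -c "from h import *;st([499,-253,120,-6.1]);print(tilt())"
```

```text
t 23.52 p [ 495.2 -250.5  196.5] jaw -6.10 F [ 0.1 -0.1 -0.4] g 0.448 q [ 1.1   0.67 -1.09  1.79  0.67  1.1  -0.34]
go [  3.8  -2.5 -76.5] yaw 0.00
[ 0.00686379 -0.00576955 -0.9999598 ]
```

```bash

python3 -m pendant '[{"x":0.001,"y":-0.001,"z":-0.015,"yaw":0,"gripper":0.55},{"x":0.001,"y":-0.001,"z":-0.015,"yaw":0,"gripper":0.55},{"x":0.001,"y":0,"z":-0.015,"yaw":0,"gripper":0.55},{"x":0,"y":0,"z":-0.015,"yaw":0,"gripper":0.55},{"x":0,"y":0,"z":-0.01,"yaw":0,"gripper":0.55},{"x":0,"y":0,"z":0,"yaw":0,"gripper":0.55}]' 80 >/dev/null
python3 -c "
from h import *;st([499,-253,74,-6.1]);print(tilt())
im=shot('side','s9');crop('s9c',im,320,200,130,150,4)"
```

```text
t 24.27 p [ 497.9 -250.7  120.4] jaw -5.97 F [ 0.4 -0.4 -0.4] g 0.443 q [ 1.04  0.76 -1.01  1.85  0.78  0.98 -0.42]
go [  1.1  -2.3 -46.4] yaw -0.13
[ 0.00535067 -0.00407111 -0.9999774 ]
```

View pics/s9c.png

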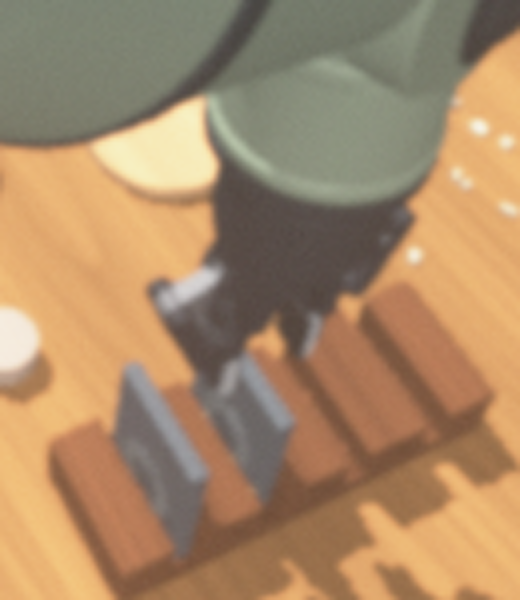

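```bash

python3 -m pendant '[{"x":0.001,"y":-0.002,"z":-0.015,"yaw":0,"gripper":0.55},{"x":0,"y":0,"z":-0.015,"yaw":0,"gripper":0.55},{"x":0,"y":0,"z":-0.013,"yaw":0,"gripper":0.55},{"x":0,"y":0,"z":0,"yaw":0,"gripper":0.55}]' 80 >/dev/null
python3 -c "from h import *;st([499,-253,74,-6.1]);print(tilt())"
python3 -m pendant '[{"x":0,"y":0,"z":0,"yaw":0,"gripper":1},{"x":0,"y":0,"z":0,"yaw":0,"gripper":1},{"x":0,"y":0,"z":0,"yaw":0,"gripper":1},{"x":0,"y":0,"z":0,"yaw":0,"gripper":1},{"x":0,"y":0,"z":0,"yaw":0,"gripper":1}]' 80 >/dev/null
python3 -c "from h import *;st([499,-253,74,-6.1]);print(tilt())"
```

```text
t 24.82 p [ 499.2 -253.2   75.1] jaw -5.99 F [-0.1  0.4 -0.8] g 0.451 q [ 1.    0.82 -0.95  1.87  0.86  0.92 -0.47]
go [-0.2  0.2 -1.1] yaw -0.11
[ 0.00624719 -0.00473441 -0.99996928]
t 25.45 p [ 499.5 -253.3   75.9] jaw -6.00 F [ 1.  -0.1 -1.4] g 0.100 q [ 1.01  0.82 -0.95  1.86  0.86  0.92 -0.47]
go [-0.5  0.3 -1.9] yaw -0.10
[ 0.00712299 -0.00530217 -0.99996057]
```

```bash

python3 -m pendant '[{"x":0,"y":0,"z":0.015,"yaw":0,"gripper":1},{"x":0,"y":0,"z":0.02,"yaw":0,"gripper":1},{"x":0,"y":0,"z":0.02,"yaw":0,"gripper":1},{"x":0,"y":0,"z":0.02,"yaw":0,"gripper":1},{"x":0,"y":0,"z":0.02,"yaw":0,"gripper":1},{"x":0,"y":0,"z":0.02,"yaw":0,"gripper":1}]' 80 >/dev/null
python3 -c "from h import *;st([551.6,296.4,190,2.5]);print(tilt())"
python3 -m pendant '[{"x":0.002,"y":0.025,"z":0,"yaw":0.4,"gripper":1},{"x":0.002,"y":0.025,"z":0,"yaw":0.4,"gripper":1},{"x":0.002,"y":0.025,"z":0,"yaw":0.4,"gripper":1},{"x":0.002,"y":0.025,"z":0,"yaw":0.4,"gripper":1},{"x":0.002,"y":0.025,"z":0,"yaw":0.4,"gripper":1},{"x":0.002,"y":0.025,"z":0,"yaw":0.4,"gripper":1},{"x":0.002,"y":0.025,"z":0,"yaw":0.4,"gripper":1},{"x":0.002,"y":0.025,"z":0,"yaw":0.4,"gripper":1},{"x":0.002,"y":0.025,"z":0,"yaw":0.4,"gripper":1},{"x":0.002,"y":0.025,"z":0,"yaw":0.4,"gripper":1}]' 80 >/dev/null
python3 -c "from h import *;st([551.6,296.4,190,2.5]);print(tilt())"
```

```text
t 26.20 p [ 499.5 -253.   199.5] jaw -5.97 F [-0.5  0.1 -1.8] g 0.104 q [ 1.09  0.67 -1.09  1.78  0.67  1.1  -0.33]
go [ 52.1 549.4  -9.5] yaw 8.47
[ 0.00764495 -0.00553954 -0.99995543]
t 27.45 p [520.4   2.5 209.1] jaw -2.11 F [-0.1  0.2 -2.1] g 0.110 q [ 0.67  0.6  -1.13  1.87  0.64  1.07 -0.75]
go [ 31.2 293.9 -19.1] yaw 4.61
[ 0.01178549 -0.00814001 -0.99989742]
```

```bash

python3 -m pendant '[{"x":0.002,"y":0.025,"z":0,"yaw":0.4,"gripper":1},{"x":0.002,"y":0.025,"z":0,"yaw":0.4,"gripper":1},{"x":0.003,"y":0.025,"z":0,"yaw":0.4,"gripper":1},{"x":0.003,"y":0.025,"z":0,"yaw":0.4,"gripper":1},{"x":0.003,"y":0.025,"z":0,"yaw":0.4,"gripper":1},{"x":0.003,"y":0.025,"z":0,"yaw":0.4,"gripper":1},{"x":0.003,"y":0.025,"z":0,"yaw":0.4,"gripper":1},{"x":0.003,"y":0.025,"z":0,"yaw":0.4,"gripper":1},{"x":0.003,"y":0.025,"z":0,"yaw":0.4,"gripper":1},{"x":0.003,"y":0.025,"z":0,"yaw":0.4,"gripper":1}]' 80 >/dev/null
python3 -m pendant '[{"x":0.002,"y":0.02,"z":-0.01,"yaw":0.3,"gripper":1},{"x":0.001,"y":0.012,"z":-0.01,"yaw":0.2,"gripper":1},{"x":0,"y":0.005,"z":-0.01,"yaw":0,"gripper":1},{"x":0,"y":0,"z":0,"yaw":0,"gripper":1}]' 80 >/dev/null
python3 -c "
from h import *;st([551.6,296.4,135,2.5]);print(tilt())"
```

```text
t 29.20 p [551.6 300.2 187.9] jaw 2.61 F [-0.4 -0.3 -2.4] g 0.105 q [ 0.03  0.77 -1.03  1.61  0.72  1.18 -1.12]
go [ -0.   -3.8 -52.9] yaw -0.11
[ 0.01307097 -0.00686936 -0.99989097]
```

```bash

python3 -m pendant '[{"x":0,"y":-0.003,"z":-0.015,"yaw":0,"gripper":1},{"x":0,"y":-0.001,"z":-0.02,"yaw":0,"gripper":1},{"x":0,"y":0,"z":-0.02,"yaw":0,"gripper":1},{"x":0,"y":0,"z":-0.012,"yaw":0,"gripper":1},{"x":0,"y":0,"z":0,"yaw":0,"gripper":1}]' 100 >/dev/null
python3 -c "
from h import *;st([551.3,296.4,73.9,2.5]);print(tilt())
s=shot('side','s10')
held('side',s,'s10c',(225,100,120,100,6),drop=61.9)"
```

```text
t 29.82 p [551.7 293.3 115.4] jaw 2.48 F [ 0.2 -0.1 -1.7] g 0.106 q [ 0.02  0.85 -0.98  1.67  0.81  1.07 -1.18]
go [ -0.4   3.1 -41.5] yaw 0.02
[ 0.01190402 -0.0084422  -0.99989351]
```

View pics/s10c.png

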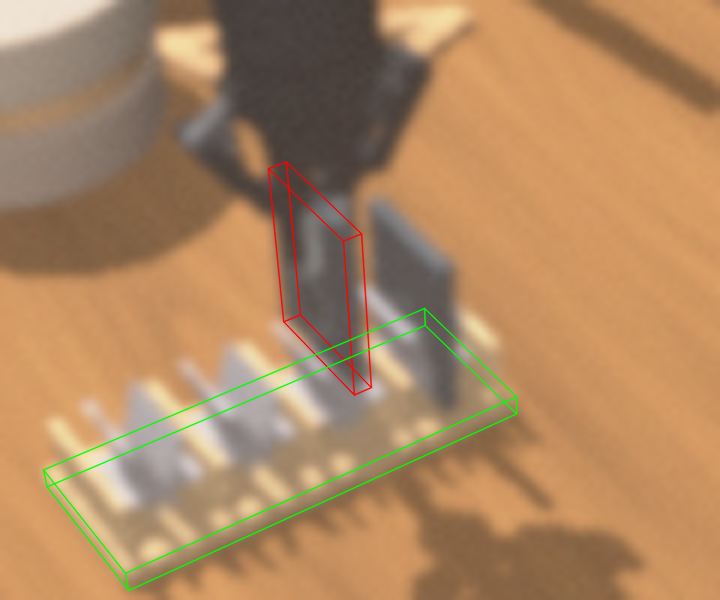

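```bash

python3 -m pendant '[{"x":0,"y":0.0015,"z":-0.008,"yaw":0,"gripper":1},{"x":0,"y":0.001,"z":-0.008,"yaw":0,"gripper":1},{"x":0,"y":0,"z":-0.008,"yaw":0,"gripper":1}]' 100 >/dev/null
python3 -c "from h import *;st([551.3,296.4,73.9,2.5])"
python3 -m pendant '[{"x":0,"y":0,"z":-0.007,"yaw":0,"gripper":1},{"x":0,"y":0,"z":-0.005,"yaw":0,"gripper":1}]' 100 >/dev/null
python3 -c "from h import *;st([551.3,296.4,73.9,2.5])"
```

```text
t 30.25 p [552.  297.4  92.5] jaw 2.50 F [-2.7  0.2  4.5] g 0.101 q [-0.    0.88 -0.95  1.68  0.84  1.04 -1.2 ]
go [ -0.7  -1.  -18.6] yaw 0.00
t 30.50 p [551.9 297.7  79.7] jaw 2.52 F [-1.7  0.4  3.5] g 0.101 q [-0.01  0.89 -0.94  1.68  0.85  1.02 -1.21]
go [-0.6 -1.3 -5.8] yaw -0.02
```

```bash

python3 -m pendant '[{"x":-0.0005,"y":-0.0005,"z":-0.004,"yaw":0,"gripper":1},{"x":0,"y":0,"z":-0.0025,"yaw":0,"gripper":1}]' 100 >/dev/null
python3 -c "from h import *;st([551.3,296.4,73.9,2.5])"
python3 -m pendant '[{"x":0,"y":0,"z":-0.002,"yaw":0,"gripper":1},{"x":0,"y":0,"z":-0.001,"yaw":0,"gripper":1}]' 100 >/dev/null
python3 -c "from h import *;st([551.3,296.4,73.9,2.5]);print(tilt())"
```

```text
t 30.75 p [551.7 297.3  73.3] jaw 2.51 F [ -8.3 -11.3  46.3] g 0.097 q [-0.01  0.9  -0.94  1.69  0.86  1.01 -1.22]
go [-0.4 -0.9  0.6] yaw -0.01
t 31.00 p [552.  297.2  73.5] jaw 2.46 F [-7.4 -4.2 13.5] g 0.101 q [-0.01  0.9  -0.94  1.69  0.86  1.01 -1.22]
go [-0.7 -0.8  0.4] yaw 0.04
[ 0.01680745 -0.00712774 -0.99983334]
```

```bash
python3 -m pendant '[{"x":0,"y":0,"z":0,"yaw":0,"gripper":0.6},{"x":0,"y":0,"z":0,"yaw":0,"gripper":0.6},{"x":0,"y":0,"z":0,"yaw":0,"gripper":0.6},{"x":0,"y":0,"z":0,"yaw":0,"gripper":0.6},{"x":0,"y":0,"z":0.015,"yaw":0,"gripper":0.6},{"x":0,"y":0,"z":0.02,"yaw":0,"gripper":0.6},{"x":0,"y":0,"z":0.02,"yaw":0,"gripper":0.6},{"x":0,"y":0,"z":0.02,"yaw":0,"gripper":0.6},{"x":0,"y":0,"z":0.015,"yaw":0,"gripper":0.6}]' 80 >/dev/null
python3 -c "
from h import *
st([444.9,-247.3,190,-6.1]);print(tilt())
im=shot('side','s11');c=tf(pr,[27,0,0])[0]
pl=[(q,(0,0,255)) for q in box([c[0],c[1],pr[2]],10,70,12,107)]
crop('s11c',im,225,100,120,100,6,pl,'side')"
python3 -m pendant '[{"x":-0.004,"y":-0.02,"z":0.01,"yaw":-0.4,"gripper":0.55},{"x":-0.005,"y":-0.025,"z":0.01,"yaw":-0.4,"gripper":0.55},{"x":-0.005,"y":-0.025,"z":0,"yaw":-0.4,"gripper":0.55},{"x":-0.005,"y":-0.025,"z":0,"yaw":-0.4,"gripper":0.55},{"x":-0.005,"y":-0.025,"z":0,"yaw":-0.4,"gripper":0.55},{"x":-0.005,"y":-0.025,"z":0,"yaw":-0.4,"gripper":0.55},{"x":-0.005,"y":-0.025,"z":0,"yaw":-0.4,"gripper":0.55},{"x":-0.005,"y":-0.025,"z":0,"yaw":-0.4,"gripper":0.55},{"x":-0.005,"y":-0.025,"z":0,"yaw":-0.4,"gripper":0.55},{"x":-0.005,"y":-0.025,"z":0,"yaw":-0.4,"gripper":0.55}]' 80 >/dev/null
python3 -c "from h import *;st([444.9,-247.3,190,-6.1]);print(tilt())"
```

```text
t 32.12 p [552.7 297.  170.2] jaw 2.44 F [-0.3 -0.  -0.7] g 0.400 q [ 0.03  0.79 -1.02  1.63  0.75  1.15 -1.14]
go [-107.8 -544.3   19.8] yaw -8.54
[ 0.01861686 -0.00675199 -0.99980389]
t 33.42 p [501.5  46.3 194.6] jaw -1.55 F [ 0.9 -0.   0.5] g 0.452 q [ 0.59  0.59 -1.13  1.93  0.66  1.02 -0.86]
go [ -56.6 -293.6   -4.6] yaw -4.55
[ 0.02008048 -0.00790308 -0.99976713]
```

View pics/s11c.png

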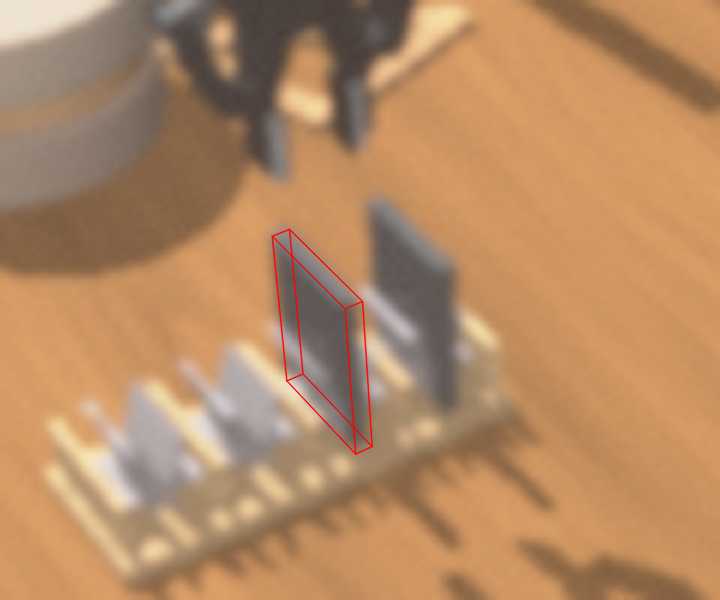

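Panel two is home in slot 3. Now the third panel.

```bash
python3 -m pendant '[{"x":-0.005,"y":-0.025,"z":0,"yaw":-0.4,"gripper":0.55},{"x":-0.005,"y":-0.025,"z":0,"yaw":-0.4,"gripper":0.55},{"x":-0.005,"y":-0.025,"z":0,"yaw":-0.4,"gripper":0.55},{"x":-0.005,"y":-0.025,"z":0,"yaw":-0.4,"gripper":0.55},{"x":-0.005,"y":-0.025,"z":0,"yaw":-0.4,"gripper":0.55},{"x":-0.005,"y":-0.025,"z":0,"yaw":-0.4,"gripper":0.55},{"x":-0.005,"y":-0.025,"z":0,"yaw":-0.4,"gripper":0.55},{"x":-0.005,"y":-0.025,"z":0,"yaw":-0.4,"gripper":0.55},{"x":-0.005,"y":-0.025,"z":0,"yaw":-0.4,"gripper":0.55},{"x":-0.005,"y":-0.025,"z":0,"yaw":-0.4,"gripper":0.55}]' 80 >/dev/null
python3 -m pendant '[{"x":-0.003,"y":-0.02,"z":0,"yaw":-0.4,"gripper":0.55},{"x":-0.002,"y":-0.012,"z":0,"yaw":0,"gripper":0.55},{"x":0,"y":0,"z":0,"yaw":0,"gripper":0.55}]' 80 >/dev/null
python3 -c "from h import *;st([445.2,-247.3,120,-6.1]);print(tilt())"
```

```text
t 35.05 p [ 443.1 -247.   196.2] jaw -6.23 F [ 0.2  0.3 -1.3] g 0.451 q [ 1.2   0.6  -1.13  1.92  0.65  1.02 -0.33]
go [  2.1  -0.3 -76.2] yaw 0.13
[ 0.01834703 -0.01177257 -0.99976237]
```

```bash

python3 -m pendant '[{"x":0.001,"y":0,"z":-0.015,"yaw":0,"gripper":0.55},{"x":0.001,"y":0,"z":-0.015,"yaw":0,"gripper":0.55},{"x":0,"y":0,"z":-0.015,"yaw":0,"gripper":0.55},{"x":0,"y":0,"z":-0.015,"yaw":0,"gripper":0.55},{"x":0,"y":0,"z":-0.01,"yaw":0,"gripper":0.55},{"x":0,"y":0,"z":0,"yaw":0,"gripper":0.55}]' 80 >/dev/null
python3 -c "
from h import *;st([445.2,-247.3,74,-6.1]);print(tilt())
im=shot('side','s12');crop('s12c',im,320,200,130,150,4)"
```

```text
t 35.80 p [ 445.4 -244.1  120.3] jaw -6.00 F [-0.1  0.5  0.6] g 0.450 q [ 1.12  0.7  -1.03  1.98  0.79  0.9  -0.44]
go [ -0.2  -3.2 -46.3] yaw -0.10
[ 0.01729104 -0.01008707 -0.99979962]
```

View pics/s12c.png

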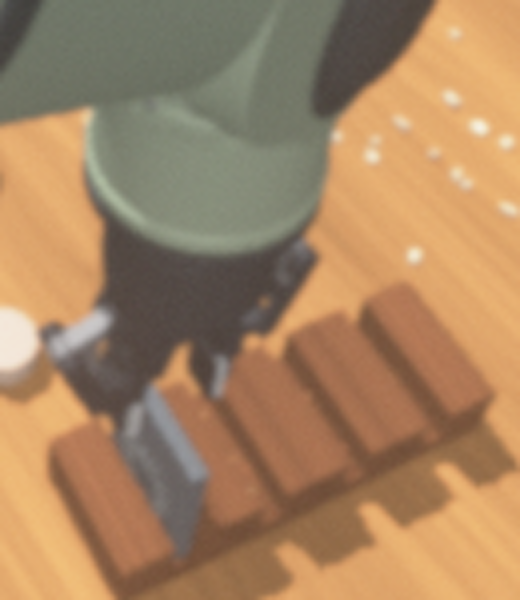

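```bash

python3 -m pendant '[{"x":0,"y":-0.003,"z":-0.015,"yaw":0,"gripper":0.55},{"x":0,"y":0,"z":-0.015,"yaw":0,"gripper":0.55},{"x":0,"y":0,"z":-0.013,"yaw":0,"gripper":0.55},{"x":0,"y":0,"z":0,"yaw":0,"gripper":0.55}]' 80 >/dev/null
python3 -c "from h import *;st([445.2,-247.3,74,-6.1]);print(tilt())"
python3 -m pendant '[{"x":0,"y":0,"z":0,"yaw":0,"gripper":1},{"x":0,"y":0,"z":0,"yaw":0,"gripper":1},{"x":0,"y":0,"z":0,"yaw":0,"gripper":1},{"x":0,"y":0,"z":0,"yaw":0,"gripper":1},{"x":0,"y":0,"z":0,"yaw":0,"gripper":1}]' 80 >/dev/null
python3 -c "from h import *;st([445,-253,74,-6.1]);print(tilt())"
python3 -m pendant '[{"x":0,"y":0,"z":0.015,"yaw":0,"gripper":1},{"x":0,"y":0,"z":0.02,"yaw":0,"gripper":1},{"x":0,"y":0,"z":0.02,"yaw":0,"gripper":1},{"x":0,"y":0,"z":0.02,"yaw":0,"gripper":1},{"x":0,"y":0,"z":0.02,"yaw":0,"gripper":1},{"x":0,"y":0,"z":0.02,"yaw":0,"gripper":1}]' 80 >/dev/null
python3 -c "from h import *;st([497.6,294.1,190,2.5]);print(tilt())"
```

```text
t 36.35 p [ 445.5 -247.8   74.9] jaw -6.04 F [-0.   0.1  0.3] g 0.452 q [ 1.07  0.76 -0.96  2.01  0.88  0.83 -0.5 ]
go [-0.3  0.5 -0.9] yaw -0.06
[ 0.01809621 -0.01083949 -0.99977749]
t 36.98 p [ 445.9 -247.9   75.8] jaw -6.05 F [ 0.2 -0.8 -1.6] g 0.108 q [ 1.07  0.76 -0.96  2.    0.88  0.83 -0.5 ]
go [-0.9 -5.1 -1.8] yaw -0.05
[ 0.01897456 -0.01152558 -0.99975353]
t 37.73 p [ 445.7 -246.7  198.3] jaw -5.93 F [-0.4 -1.  -0.7] g 0.103 q [ 1.2   0.6  -1.13  1.92  0.65  1.03 -0.32]
go [ 51.9 540.8  -8.3] yaw 8.43
[ 0.01887746 -0.01081757 -0.99976328]
```

```bash

python3 -m pendant '[{"x":0.0025,"y":0.025,"z":0,"yaw":0.4,"gripper":1},{"x":0.0025,"y":0.025,"z":0,"yaw":0.4,"gripper":1},{"x":0.0025,"y":0.025,"z":0,"yaw":0.4,"gripper":1},{"x":0.0025,"y":0.025,"z":0,"yaw":0.4,"gripper":1},{"x":0.0025,"y":0.025,"z":0,"yaw":0.4,"gripper":1},{"x":0.0025,"y":0.025,"z":0,"yaw":0.4,"gripper":1},{"x":0.0025,"y":0.025,"z":0,"yaw":0.4,"gripper":1},{"x":0.0025,"y":0.025,"z":0,"yaw":0.4,"gripper":1},{"x":0.0025,"y":0.025,"z":0,"yaw":0.4,"gripper":1},{"x":0.0025,"y":0.025,"z":0,"yaw":0.4,"gripper":1}]' 80 >/dev/null
python3 -m pendant '[{"x":0.0025,"y":0.025,"z":0,"yaw":0.4,"gripper":1},{"x":0.0025,"y":0.025,"z":0,"yaw":0.4,"gripper":1},{"x":0.0025,"y":0.025,"z":0,"yaw":0.4,"gripper":1},{"x":0.0025,"y":0.025,"z":0,"yaw":0.4,"gripper":1},{"x":0.0025,"y":0.025,"z":0,"yaw":0.4,"gripper":1},{"x":0.0025,"y":0.025,"z":0,"yaw":0.4,"gripper":1},{"x":0.0025,"y":0.025,"z":0,"yaw":0.4,"gripper":1},{"x":0.0025,"y":0.025,"z":0,"yaw":0.4,"gripper":1},{"x":0.0025,"y":0.025,"z":0,"yaw":0.4,"gripper":1},{"x":0.0025,"y":0.02,"z":0,"yaw":0.3,"gripper":1}]' 80 >/dev/null
python3 -c "
from h import *;st([497.6,294.1,180,2.5]);print(tilt())"
```

```text
t 40.23 p [495.9 264.4 217. ] jaw 2.21 F [ 0.1 -0.8 -2.4] g 0.109 q [ 0.13  0.65 -1.1   1.76  0.67  1.13 -1.15]
go [  1.7  29.7 -37. ] yaw 0.29
[ 0.02812976 -0.01085099 -0.99954538]
```

```bash

python3 -m pendant '[{"x":0,"y":0.014,"z":-0.015,"yaw":0.3,"gripper":1},{"x":0,"y":0.01,"z":-0.015,"yaw":0,"gripper":1},{"x":0,"y":0.003,"z":-0.02,"yaw":0,"gripper":1},{"x":0,"y":0,"z":-0.02,"yaw":0,"gripper":1},{"x":0,"y":0,"z":-0.015,"yaw":0,"gripper":1},{"x":0,"y":0,"z":-0.01,"yaw":0,"gripper":1},{"x":0,"y":0,"z":0,"yaw":0,"gripper":1}]' 100 >/dev/null
python3 -c "
from h import *;st([496.3,294.1,73.8,2.5]);print(tilt())
s=shot('side','s13')
held('side',s,'s13c',(225,100,120,100,6),drop=61.8)"
```

```text
t 41.10 p [495.6 292.  118.3] jaw 2.52 F [ 0.6 -0.1 -0.8] g 0.103 q [ 0.01  0.78 -0.99  1.81  0.81  1.   -1.28]
go [  0.7   2.1 -44.5] yaw -0.02
[ 0.02746969 -0.01042998 -0.99956822]
```

View pics/s13c.png

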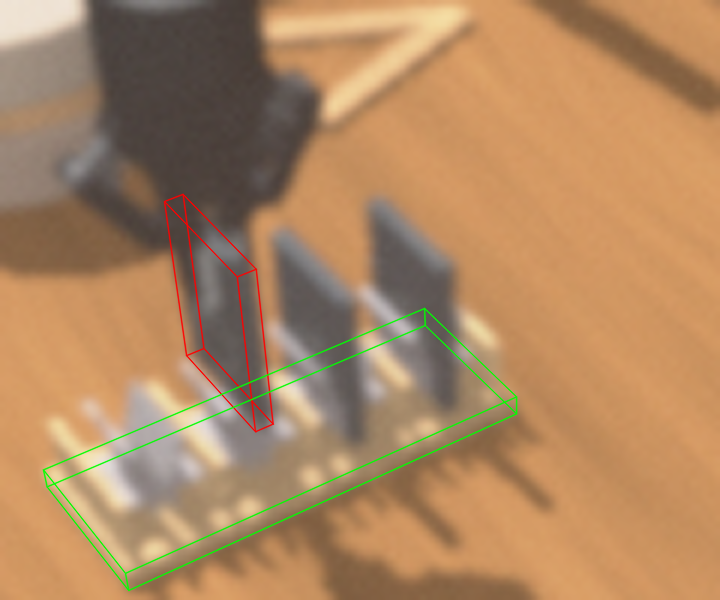

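```bash

python3 -m pendant '[{"x":0.0005,"y":0.001,"z":-0.008,"yaw":0,"gripper":1},{"x":0,"y":0.001,"z":-0.008,"yaw":0,"gripper":1},{"x":0,"y":0,"z":-0.008,"yaw":0,"gripper":1}]' 100 >/dev/null
python3 -c "from h import *;st([496.3,294.1,73.8,2.5])"
python3 -m pendant '[{"x":0,"y":0,"z":-0.007,"yaw":0,"gripper":1},{"x":0,"y":0,"z":-0.006,"yaw":0,"gripper":1}]' 100 >/dev/null
python3 -c "from h import *;st([496.3,294.1,73.8,2.5])"
```

```text
t 41.52 p [496.8 294.9  94.9] jaw 2.51 F [-3.4 -1.9 22.7] g 0.102 q [-0.01  0.81 -0.96  1.82  0.85  0.96 -1.31]
go [ -0.5  -0.8 -21.1] yaw -0.01
t 41.77 p [496.7 295.3  81.2] jaw 2.53 F [-1.7 -1.1  4.5] g 0.100 q [-0.02  0.83 -0.95  1.83  0.87  0.94 -1.33]
go [-0.4 -1.2 -7.4] yaw -0.03
```

```bash

python3 -m pendant '[{"x":0,"y":-0.0005,"z":-0.005,"yaw":0,"gripper":1},{"x":0,"y":0,"z":-0.0025,"yaw":0,"gripper":1}]' 100 >/dev/null
python3 -c "from h import *;st([496.3,294.1,73.8,2.5])"
python3 -m pendant '[{"x":0,"y":0,"z":-0.002,"yaw":0,"gripper":1},{"x":0,"y":0,"z":-0.001,"yaw":0,"gripper":1}]' 100 >/dev/null
python3 -c "from h import *;st([496.3,294.1,73.8,2.5]);print(tilt())"
```

```text
t 42.02 p [496.8 294.9  73.2] jaw 2.53 F [-4.6 -6.5 43.8] g 0.099 q [-0.03  0.84 -0.94  1.83  0.88  0.93 -1.34]
go [-0.5 -0.8  0.6] yaw -0.03
t 42.27 p [497.2 295.   73.3] jaw 2.49 F [-8.6 -6.9 20.2] g 0.102 q [-0.03  0.84 -0.94  1.83  0.88  0.93 -1.34]
go [-0.9 -0.9  0.5] yaw 0.01
[ 0.0328396  -0.00977319 -0.99941285]
```

```bash
python3 -m pendant '[{"x":0,"y":0,"z":0,"yaw":0,"gripper":0.6},{"x":0,"y":0,"z":0,"yaw":0,"gripper":0.6},{"x":0,"y":0,"z":0,"yaw":0,"gripper":0.6},{"x":0,"y":0,"z":0,"yaw":0,"gripper":0.6},{"x":0,"y":0,"z":0.015,"yaw":0,"gripper":0.6},{"x":0,"y":0,"z":0.02,"yaw":0,"gripper":0.6},{"x":0,"y":0,"z":0.02,"yaw":0,"gripper":0.6},{"x":0,"y":0,"z":0.02,"yaw":0,"gripper":0.6},{"x":0,"y":0,"z":0.015,"yaw":0,"gripper":0.6}]' 80 >/dev/null
python3 -c "
from h import *
st([466,100,120,2.5]);print(tilt())
im=shot('side','s14');pl=[]
for g in (-27,27,81):
    c=tf(pr,[g,0,0])[0]
    pl+=[(q,(0,0,255)) for q in box([c[0],c[1],pr[2]],10,70,12,107)]
crop('s14c',im,225,100,120,100,6,pl,'side')
crop('s14d',im,265,195,130,110,6)
t=shot('top','t14');crop('t14d',t,285,145,100,95,6)"
```

```text
t 43.40 p [497.5 294.8 169.9] jaw 2.49 F [-0.7  0.5 -0.7] g 0.398 q [ 0.04  0.72 -1.04  1.77  0.74  1.07 -1.23]
go [ -31.5 -194.8  -49.9] yaw 0.01
[ 0.03392525 -0.00962175 -0.99937806]
```

View pics/s14c.png

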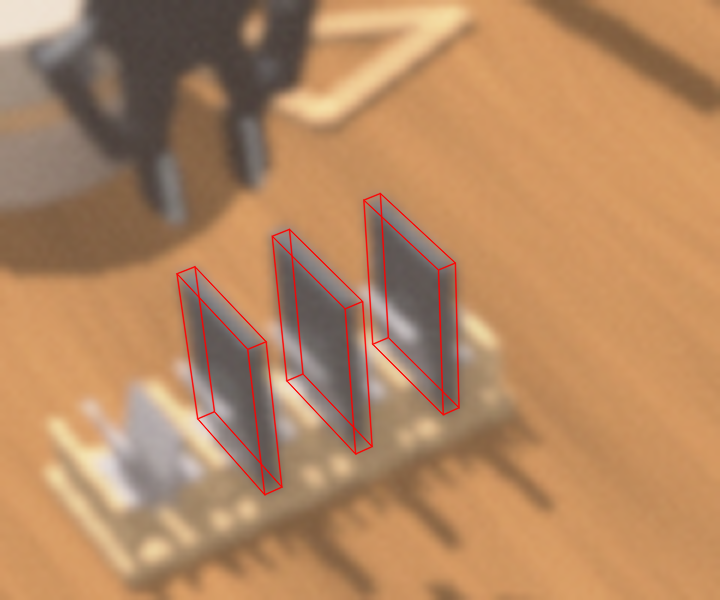

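View pics/s14d.png

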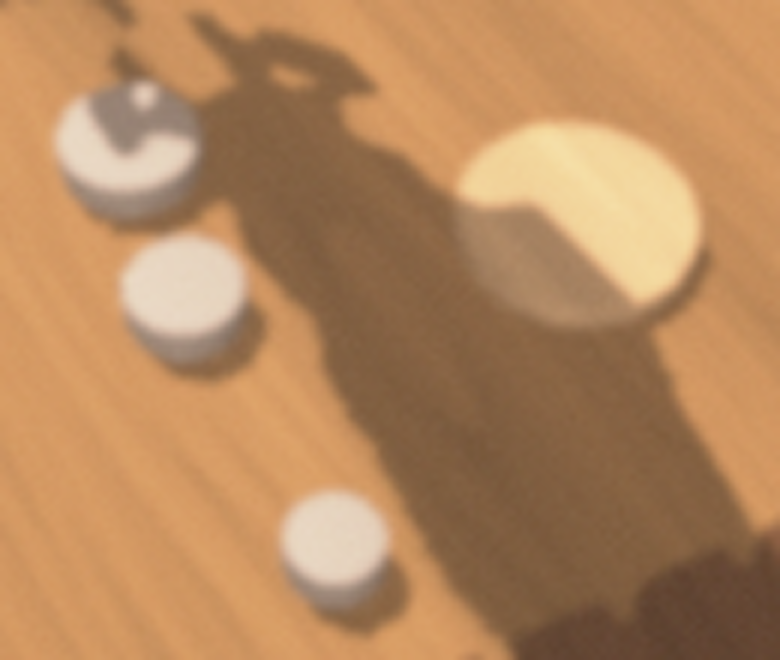

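View pics/t14d.png

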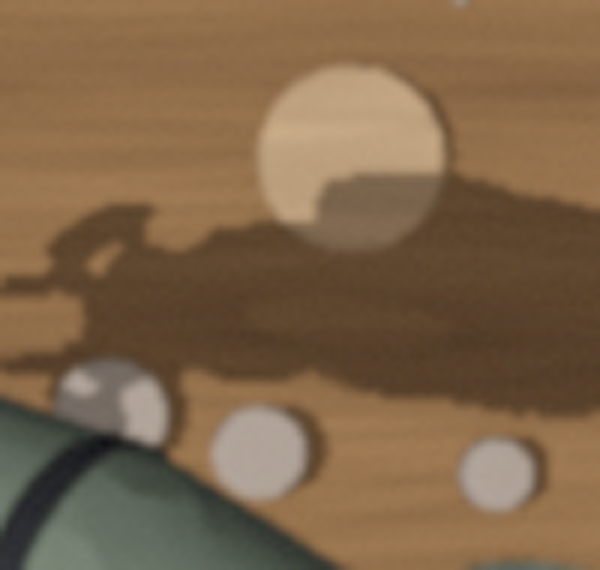

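```bash
python3 -c "
from h import *
un=lambda x0,y0,sc,p:np.array([x0+(p[0]+.5)/sc-.5,y0+(p[1]+.5)/sc-.5])
print(ray('top',un(285,145,6,(261,453)),20),ray('side',un(265,195,6,(184,287)),20))"
python3 -m pendant '[{"x":-0.003,"y":-0.015,"z":0,"yaw":0,"gripper":0.1},{"x":-0.004,"y":-0.025,"z":0,"yaw":0,"gripper":0},{"x":-0.004,"y":-0.025,"z":0,"yaw":0,"gripper":0},{"x":-0.004,"y":-0.025,"z":0,"yaw":0,"gripper":0},{"x":-0.004,"y":-0.025,"z":0,"yaw":0,"gripper":0},{"x":-0.004,"y":-0.025,"z":0,"yaw":0,"gripper":0},{"x":-0.004,"y":-0.025,"z":0,"yaw":0,"gripper":0},{"x":-0.004,"y":-0.02,"z":0,"yaw":0,"gripper":0},{"x":0,"y":-0.005,"z":0,"yaw":0,"gripper":0},{"x":0,"y":0,"z":0,"yaw":0,"gripper":0}]' 80 >/dev/null
python3 -c "
from h import *;st([466,100,60,2.5]);print(tilt())"
```

```text
[444.20372828  13.86541314  20.        ] [444.36278728  13.04903669  20.        ]
t 44.75 p [460.3  90.3 164.4] jaw 2.28 F [ 1.  -0.1  0. ] g 1.002 q [ 0.5   0.59 -1.12  2.04  0.71  0.93 -0.97]
go [   5.7    9.7 -104.4] yaw 0.22
[ 0.02552856 -0.01461996 -0.99956718]
```

```bash

python3 -m pendant '[{"x":0.003,"y":0.005,"z":-0.02,"yaw":0,"gripper":0},{"x":0.002,"y":0.004,"z":-0.02,"yaw":0,"gripper":0},{"x":0,"y":0,"z":-0.02,"yaw":0,"gripper":0},{"x":0,"y":0,"z":-0.02,"yaw":0,"gripper":0},{"x":0,"y":0,"z":-0.015,"yaw":0,"gripper":0},{"x":0,"y":0,"z":0,"yaw":0,"gripper":0}]' 60 >/dev/null
python3 -c "
from h import *;st([466,100,2,2.5]);print(tilt())
im=shot('side','s15');crop('s15c',im,240,150,120,110,6)"
```

```text
t 45.50 p [465.2 104.5  66.2] jaw 2.55 F [ 0.3 -0.2 -0.6] g 0.998 q [ 0.34  0.74 -0.95  2.09  0.93  0.79 -1.16]
go [  0.8  -4.5 -64.2] yaw -0.05
[ 0.02544181 -0.01190943 -0.99960536]
```

View pics/s15c.png

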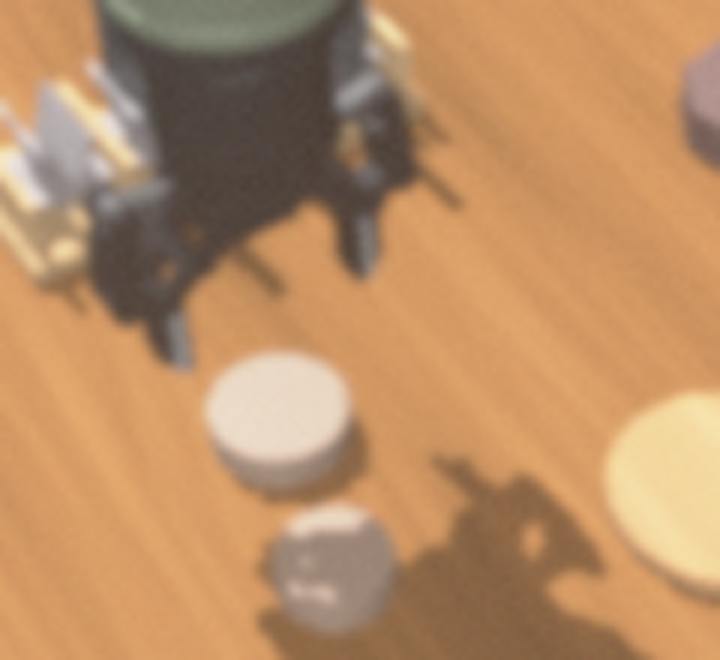

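```bash

python3 -m pendant '[{"x":0,"y":-0.002,"z":-0.015,"yaw":0,"gripper":0},{"x":0,"y":-0.002,"z":-0.015,"yaw":0,"gripper":0},{"x":0,"y":0,"z":-0.012,"yaw":0,"gripper":0},{"x":0,"y":0,"z":-0.008,"yaw":0,"gripper":0},{"x":0,"y":0,"z":0,"yaw":0,"gripper":0}]' 60 >/dev/null
python3 -c "
from h import *;st([466,100,0,2.5]);print(tilt())
im=shot('side','s16');crop('s16c',im,240,150,120,110,6)"
```

```text
t 46.17 p [466.2 100.8  14.7] jaw 2.54 F [-0.3 -0.2  0.2] g 0.999 q [ 0.28  0.82 -0.86  2.11  1.06  0.71 -1.27]
go [ -0.2  -0.8 -14.7] yaw -0.04
[ 0.02808885 -0.01126828 -0.99954192]
```

View pics/s16c.png

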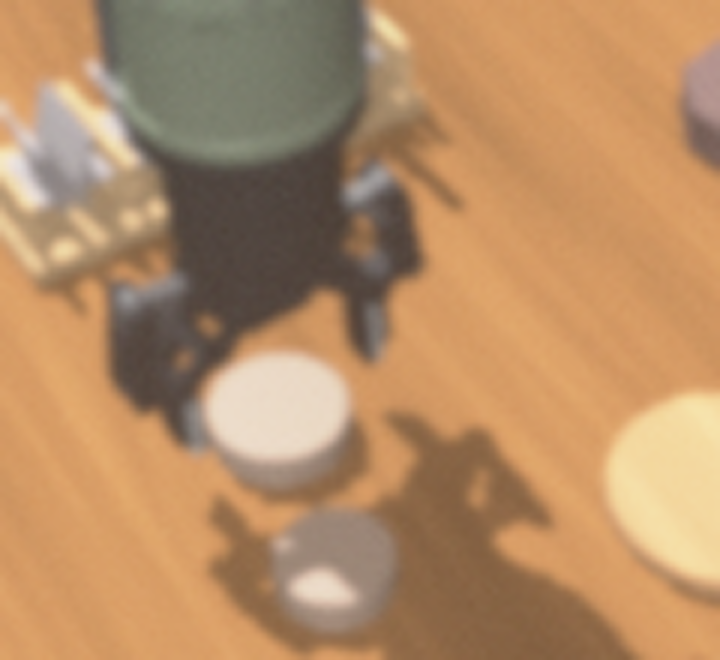

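```bash

python3 -m pendant '[{"x":0,"y":-0.0005,"z":-0.008,"yaw":0,"gripper":0},{"x":0,"y":0,"z":-0.006,"yaw":0,"gripper":0},{"x":0,"y":0,"z":0,"yaw":0,"gripper":0}]' 60 >/dev/null
python3 -c "
from h import *;st([466,100,0,2.5])"
python3 -m pendant '[{"x":0,"y":0,"z":0,"yaw":0,"gripper":0.5},{"x":0,"y":0,"z":0,"yaw":0,"gripper":0.5},{"x":0,"y":0,"z":0,"yaw":0,"gripper":0.5},{"x":0,"y":0,"z":0,"yaw":0,"gripper":0.5}]' 60 >/dev/null
python3 -c "
from h import *;st([466,100,0,2.5]);print(tilt())"
```

```text
t 46.60 p [466.8 100.3   0.6] jaw 2.53 F [-0.3  0.3  0.2] g 0.999 q [ 0.27  0.84 -0.83  2.11  1.1   0.69 -1.3 ]
go [-0.8 -0.3 -0.6] yaw -0.03
t 47.10 p [466.9 100.3   1.5] jaw 2.53 F [-1.1 -0.9 -1.5] g 0.743 q [ 0.27  0.84 -0.83  2.11  1.1   0.69 -1.3 ]
go [-0.9 -0.3 -1.5] yaw -0.03
[ 0.03032756 -0.0114961  -0.9994739 ]
```

```bash

python3 -m pendant '[{"x":0,"y":0,"z":0.01,"yaw":0,"gripper":0.5},{"x":0,"y":0,"z":0.02,"yaw":0,"gripper":0.5},{"x":0,"y":0,"z":0.02,"yaw":0,"gripper":0.5},{"x":0,"y":0,"z":0.01,"yaw":0,"gripper":0.5}]' 70 >/dev/null
python3 -c "
from h import *;st([617.6,-40.2,60,2.5])
im=shot('side','s17');crop('s17c',im,240,150,120,110,6)"
```

```text
t 47.60 p [466.3 100.5  64.2] jaw 2.57 F [ 0.2  0.2 -2.1] g 0.741 q [ 0.34  0.74 -0.94  2.1   0.93  0.78 -1.16]
go [ 151.3 -140.7   -4.2] yaw -0.07
```

View pics/s17c.png

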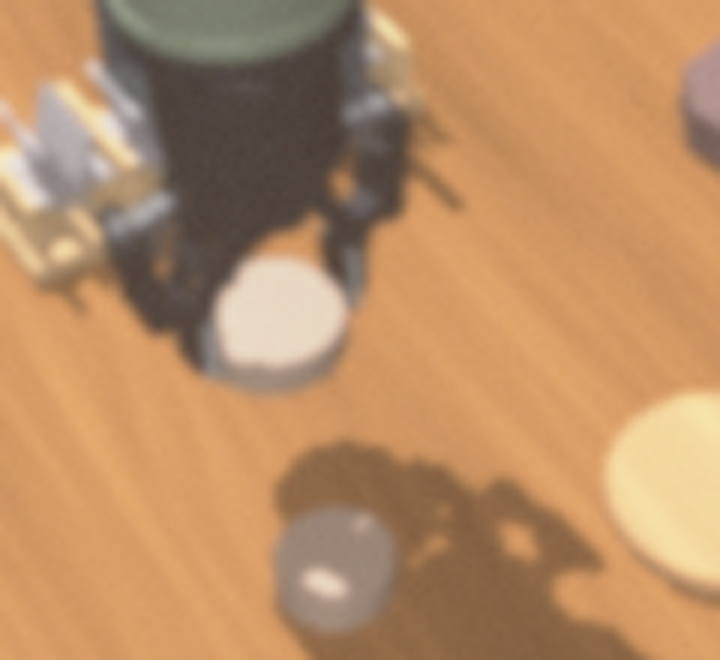

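```bash

python3 -m pendant '[{"x":0.012,"y":-0.01,"z":0,"yaw":0,"gripper":0.5},{"x":0.018,"y":-0.017,"z":0,"yaw":0,"gripper":0.5},{"x":0.018,"y":-0.017,"z":0,"yaw":0,"gripper":0.5},{"x":0.018,"y":-0.017,"z":0,"yaw":0,"gripper":0.5},{"x":0.018,"y":-0.017,"z":0,"yaw":0,"gripper":0.5},{"x":0.018,"y":-0.017,"z":0,"yaw":0,"gripper":0.5},{"x":0.018,"y":-0.017,"z":0,"yaw":0,"gripper":0.5},{"x":0.012,"y":-0.01,"z":0,"yaw":0,"gripper":0.5},{"x":0.006,"y":-0.005,"z":0,"yaw":0,"gripper":0.5},{"x":0,"y":0,"z":0,"yaw":0,"gripper":0.5}]' 70 >/dev/null
python3 -c "
from h import *;st([617.6,-40.2,60,2.5]);print(tilt())
un=lambda x0,y0,sc,p:np.array([x0+(p[0]+.5)/sc-.5,y0+(p[1]+.5)/sc-.5])
print('held',ray('side',un(240,150,6,(281,310)),82.7))
"
```

```text
t 48.90 p [606.9 -30.6  62.2] jaw 2.65 F [-0.9  1.2 -2.2] g 0.744 q [ 0.54  0.88 -0.92  1.76  0.89  0.94 -0.71]
go [10.7 -9.6 -2.2] yaw -0.15
[ 0.02651435 -0.01142858 -0.9995831 ]
held [470.41504458  99.59927601  82.7       ]
```

```bash

python3 -m pendant '[{"x":0.007,"y":-0.006,"z":0,"yaw":0,"gripper":0.5},{"x":0.003,"y":-0.003,"z":0,"yaw":0,"gripper":0.5},{"x":0,"y":0,"z":0,"yaw":0,"gripper":0.5},{"x":0,"y":0,"z":0,"yaw":0,"gripper":0.5}]' 70 >/dev/null
python3 -c "
from h import *;st([617.6,-40.2,60,2.5]);print(tilt())
p=state()['ee_pos'];z=p[2]-1.5
pl=[(circ(p[0],p[1],33,z),(0,0,255)),(circ(p[0],p[1],33,z+20),(0,0,255)),(circ(617.6,-40.2,55,12),(0,255,0))]
im=shot('side','s18');crop('s18c',im,310,150,120,110,6,pl,'side')
t=shot('top','t18');crop('t18c',t,300,130,90,90,6,pl,'top')
"
```

```text
t 49.40 p [616.9 -38.8  62.4] jaw 2.76 F [ 0.1  1.  -1.3] g 0.740 q [ 0.55  0.89 -0.92  1.73  0.88  0.96 -0.68]
go [ 0.7 -1.4 -2.4] yaw -0.26
[ 0.02632275 -0.01122933 -0.99959042]
```

View pics/s18c.png

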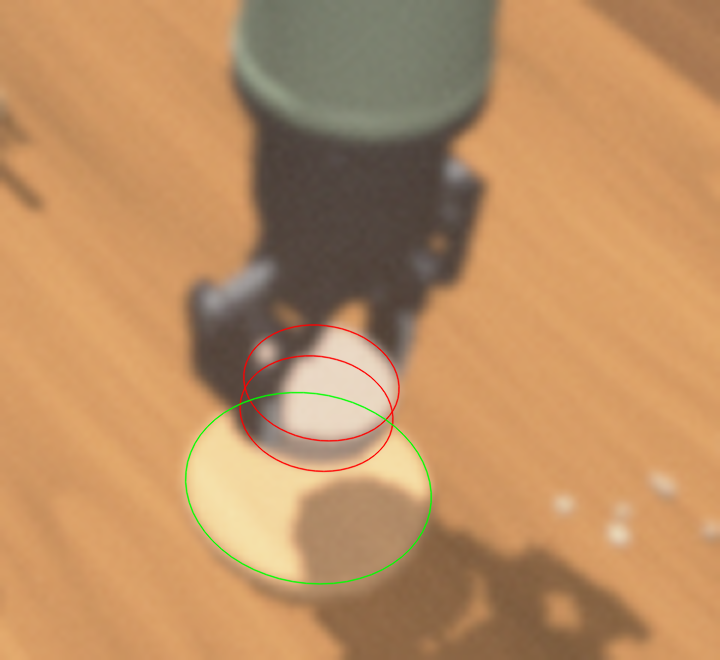

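View pics/t18c.png

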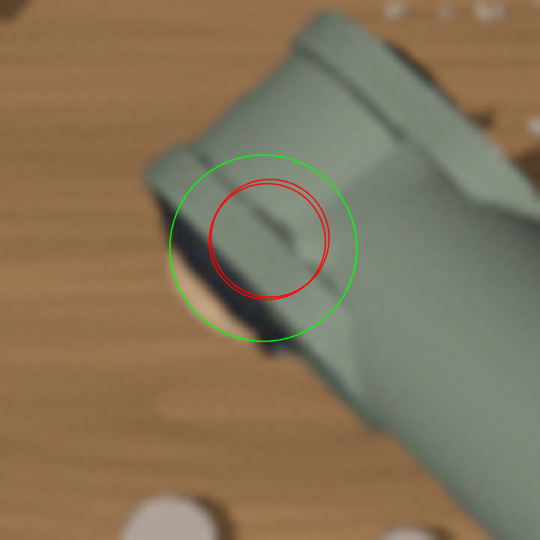

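```bash

python3 -m pendant '[{"x":0.001,"y":-0.001,"z":-0.015,"yaw":0,"gripper":0.5},{"x":0,"y":0,"z":-0.015,"yaw":0,"gripper":0.5},{"x":0,"y":0,"z":-0.008,"yaw":0,"gripper":0.5},{"x":0,"y":0,"z":-0.004,"yaw":0,"gripper":0.5},{"x":0,"y":0,"z":0,"yaw":0,"gripper":0.5}]' 70 >/dev/null
python3 -c "
from h import *;st([617.6,-40.2,14,2.5]);print(tilt())"
```

```text
t 50.12 p [617.2 -39.7  16.4] jaw 2.79 F [-0.8 -0.3 -1.6] g 0.739 q [ 0.52  0.95 -0.87  1.74  0.95  0.9  -0.72]
go [ 0.4 -0.5 -2.4] yaw -0.29
[ 0.02489289 -0.01108513 -0.99962866]
```

```bash

python3 -m pendant '[{"x":0.0005,"y":-0.0005,"z":-0.0015,"yaw":0,"gripper":0.5},{"x":0,"y":0,"z":-0.001,"yaw":0,"gripper":0.5}]' 70 >/dev/null
python3 -c "
from h import *;st([617.6,-40.2,14,2.5])"
python3 -m pendant '[{"x":0,"y":0,"z":0,"yaw":0,"gripper":0.15},{"x":0,"y":0,"z":0,"yaw":0,"gripper":0},{"x":0,"y":0,"z":0,"yaw":0,"gripper":0},{"x":0,"y":0,"z":0,"yaw":0,"gripper":0},{"x":0,"y":0,"z":0.015,"yaw":0,"gripper":0},{"x":0,"y":0,"z":0.02,"yaw":0,"gripper":0},{"x":0,"y":0,"z":0.02,"yaw":0,"gripper":0}]' 70 >/dev/null
python3 -c "
from h import *;st([444.3,13.5,60,2.5])"
```

```text
t 50.38 p [618.1 -40.2  14.3] jaw 2.79 F [-0.1  0.5 -2.1] g 0.741 q [ 0.52  0.96 -0.87  1.74  0.95  0.89 -0.73]
go [-0.5  0.  -0.3] yaw -0.29
t 51.25 p [618.2 -39.9  73.2] jaw 2.81 F [-0.1  0.3 -1.2] g 1.002 q [ 0.55  0.88 -0.93  1.72  0.87  0.97 -0.67]
go [-173.9   53.4  -13.2] yaw -0.31
```

```bash

python3 -m pendant '[{"x":-0.012,"y":0.004,"z":0,"yaw":0,"gripper":0.15},{"x":-0.02,"y":0.006,"z":0,"yaw":0,"gripper":0.15},{"x":-0.02,"y":0.006,"z":0,"yaw":0,"gripper":0.15},{"x":-0.02,"y":0.006,"z":0,"yaw":0,"gripper":0.15},{"x":-0.02,"y":0.006,"z":0,"yaw":0,"gripper":0.15},{"x":-0.02,"y":0.006,"z":0,"yaw":0,"gripper":0.15},{"x":-0.02,"y":0.006,"z":0,"yaw":0,"gripper":0.15},{"x":-0.02,"y":0.006,"z":0,"yaw":0,"gripper":0.15},{"x":-0.01,"y":0.004,"z":0,"yaw":0,"gripper":0.15},{"x":0,"y":0,"z":0,"yaw":0,"gripper":0.15}]' 60 >/dev/null
python3 -c "
from h import *;st([444.3,13.5,60,2.5]);print(tilt())
pl=[(circ(617.6,-40.2,33,32),(0,0,255)),(circ(617.6,-40.2,55,12),(0,255,0)),(circ(444.3,13.5,27,20),(0,0,255)),(circ(432.5,-124.7,21,20),(0,0,255))]
im=shot('side','s19');crop('s19c',im,275,190,125,110,6,pl,'side')
t=shot('top','t19');crop('t19c',t,285,145,100,95,6,pl,'top')
"
```

```text
t 52.50 p [446.3  11.2  77.5] jaw 2.83 F [ 0.2  0.1 -0.4] g 0.846 q [ 0.56  0.68 -0.97  2.17  0.91  0.75 -0.98]
go [ -2.    2.3 -17.5] yaw -0.33
[ 0.02793323 -0.01418944 -0.99950908]
```

View pics/s19c.png

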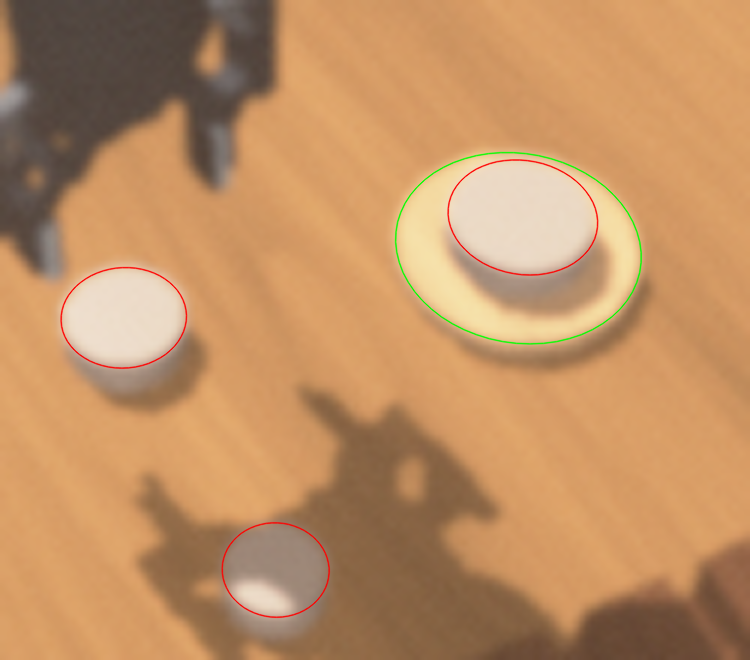

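View pics/t19c.png

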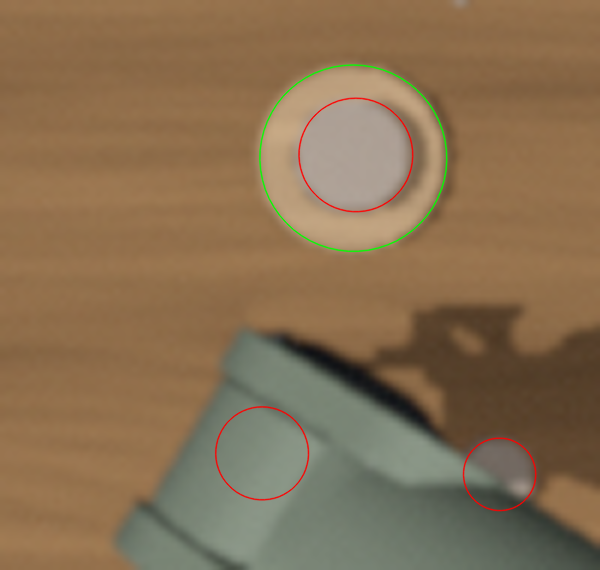

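The large disc is centred within about 1 mm in both views, and the middle and small overlays match. Grasping the middle one.

```bash

python3 -m pendant '[{"x":-0.001,"y":0.001,"z":-0.015,"yaw":0,"gripper":0.15},{"x":-0.001,"y":0.001,"z":-0.015,"yaw":0,"gripper":0.15},{"x":0,"y":0,"z":-0.015,"yaw":0,"gripper":0.15},{"x":0,"y":0,"z":-0.01,"yaw":0,"gripper":0.15},{"x":0,"y":0,"z":0,"yaw":0,"gripper":0.15}]' 60 >/dev/null
python3 -c "
from h import *;st([444.3,13.5,2,2.5]);print(tilt())"
```

```text
t 53.23 p [448.1  12.4  20.6] jaw 2.60 F [ 1.2 -0.7  0. ] g 0.852 q [ 0.47  0.77 -0.86  2.18  1.08  0.67 -1.13]
go [ -3.8   1.1 -18.6] yaw -0.10
[ 0.02987503 -0.01316182 -0.99946698]
```

```bash

python3 -m pendant '[{"x":-0.004,"y":0.001,"z":0,"yaw":0,"gripper":0.15},{"x":0,"y":0,"z":-0.008,"yaw":0,"gripper":0.15},{"x":-0.001,"y":0,"z":-0.007,"yaw":0,"gripper":0.15},{"x":0,"y":0,"z":-0.002,"yaw":0,"gripper":0.15},{"x":0,"y":0,"z":0,"yaw":0,"gripper":0.15}]' 60 >/dev/null
python3 -c "
from h import *;st([444.3,13.5,2,2.5]);print(tilt())"
```

```text
t 53.85 p [443.4  13.4   3.2] jaw 2.58 F [-0.4 -0.1  0.9] g 0.851 q [ 0.44  0.8  -0.82  2.2   1.14  0.64 -1.19]
go [ 0.9  0.1 -1.2] yaw -0.08
[ 0.03113668 -0.01324566 -0.99942737]
```

```bash

python3 -m pendant '[{"x":0,"y":0,"z":-0.001,"yaw":0,"gripper":0.7},{"x":0,"y":0,"z":0,"yaw":0,"gripper":0.7},{"x":0,"y":0,"z":0,"yaw":0,"gripper":0.7},{"x":0,"y":0,"z":0,"yaw":0,"gripper":0.7}]' 60 >/dev/null
python3 -c "
from h import *;st([444.3,13.5,2,2.5]);print(tilt())"
python3 -m pendant '[{"x":0,"y":0,"z":0.01,"yaw":0,"gripper":0.7},{"x":0,"y":0,"z":0.02,"yaw":0,"gripper":0.7},{"x":0,"y":0,"z":0.02,"yaw":0,"gripper":0.7},{"x":0,"y":0,"z":0.015,"yaw":0,"gripper":0.7},{"x":0,"y":0,"z":0.01,"yaw":0,"gripper":0.7}]' 60 >/dev/null
python3 -c "
from h import *;st([617.6,-40.2,75,2.5]);print(tilt())
im=shot('side','s20');crop('s20c',im,240,170,120,110,6)"
```

```text
t 54.35 p [443.6  13.4   2.6] jaw 2.58 F [-0.1 -0.5 -1.7] g 0.607 q [ 0.44  0.8  -0.82  2.2   1.15  0.63 -1.19]
go [ 0.7  0.1 -0.6] yaw -0.08
[ 0.0317444  -0.0135617  -0.99940401]
t 54.98 p [442.9  13.7  81.6] jaw 2.64 F [-0.1 -0.  -1.7] g 0.604 q [ 0.56  0.67 -0.97  2.17  0.9   0.74 -0.98]
go [174.7 -53.9  -6.6] yaw -0.14
[ 0.0305535  -0.01324013 -0.99944544]
```

View pics/s20c.png

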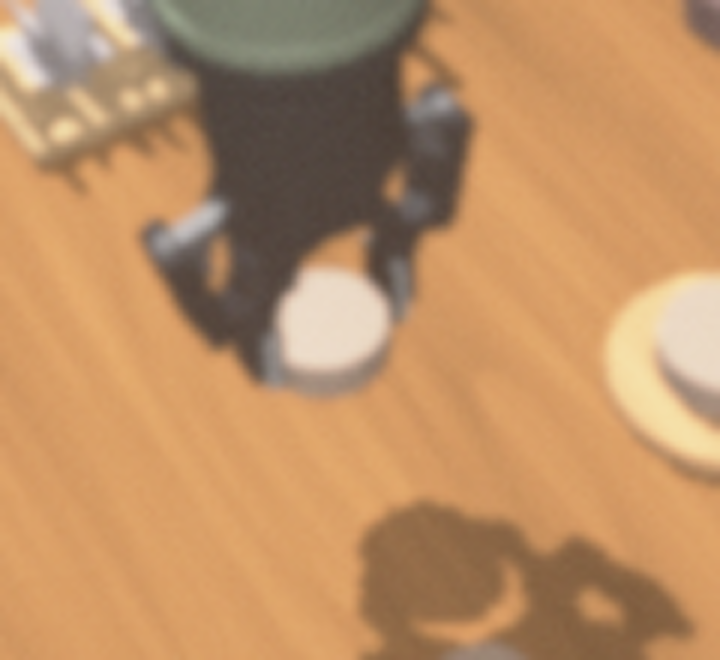

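```bash

python3 -m pendant '[{"x":0.012,"y":-0.004,"z":0,"yaw":0,"gripper":0.7},{"x":0.02,"y":-0.006,"z":0,"yaw":0,"gripper":0.7},{"x":0.02,"y":-0.006,"z":0,"yaw":0,"gripper":0.7},{"x":0.02,"y":-0.006,"z":0,"yaw":0,"gripper":0.7},{"x":0.02,"y":-0.006,"z":0,"yaw":0,"gripper":0.7},{"x":0.02,"y":-0.006,"z":0,"yaw":0,"gripper":0.7},{"x":0.02,"y":-0.006,"z":0,"yaw":0,"gripper":0.7},{"x":0.02,"y":-0.006,"z":0,"yaw":0,"gripper":0.7},{"x":0.01,"y":-0.003,"z":0,"yaw":0,"gripper":0.7},{"x":0,"y":0,"z":0,"yaw":0,"gripper":0.7}]' 60 >/dev/null
python3 -c "
from h import *;st([617.8,-40.2,75,2.5]);print(tilt())"
```

```text
t 56.27 p [613.4 -40.7  76.2] jaw 2.52 F [-0.2  0.1 -2.1] g 0.607 q [ 0.55  0.87 -0.93  1.73  0.86  0.97 -0.67]
go [ 4.4  0.5 -1.2] yaw -0.02
[ 0.02450224 -0.01341664 -0.99960974]
```

```bash

python3 -m pendant '[{"x":0.004,"y":0.0005,"z":-0.012,"yaw":0,"gripper":0.7},{"x":0,"y":0,"z":-0.013,"yaw":0,"gripper":0.7},{"x":0,"y":0,"z":-0.005,"yaw":0,"gripper":0.7},{"x":0,"y":0,"z":0,"yaw":0,"gripper":0.7}]' 60 >/dev/null
python3 -c "
from h import *;st([617.8,-40.2,34.6,2.5]);print(tilt())
p=state()['ee_pos'];z=p[2]-2.6
pl=[(circ(p[0],p[1],27,z),(0,0,255)),(circ(p[0],p[1],27,z+20),(0,0,255)),(circ(617.6,-40.2,33,32),(0,255,0))]
im=shot('side','s21');crop('s21c',im,310,150,120,110,6,pl,'side')
"
```

```text
t 56.77 p [615.9 -39.7  43.2] jaw 2.60 F [ 1.2 -0.4 -0.6] g 0.605 q [ 0.53  0.92 -0.89  1.74  0.9   0.93 -0.7 ]
go [ 1.9 -0.5 -8.6] yaw -0.10
[ 0.02247028 -0.01365037 -0.99965432]
```

View pics/s21c.png

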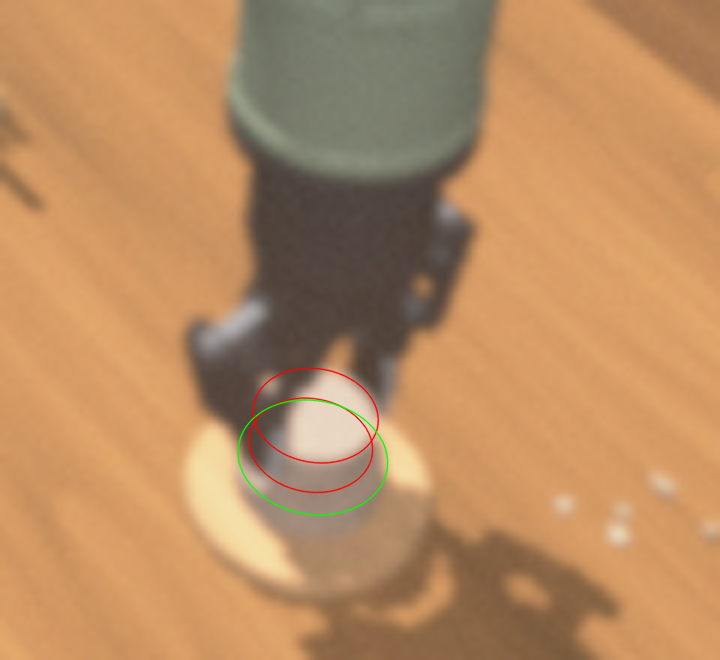

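```bash

python3 -m pendant '[{"x":0.0015,"y":-0.0005,"z":-0.004,"yaw":0,"gripper":0.7},{"x":0,"y":0,"z":-0.0025,"yaw":0,"gripper":0.7},{"x":0,"y":0,"z":0,"yaw":0,"gripper":0.7}]' 60 >/dev/null
python3 -c "
from h import *;st([617.8,-40.2,34.6,2.5])"
```

```text
t 57.20 p [617.9 -40.3  37.2] jaw 2.58 F [ 0.1  1.  -1.6] g 0.604 q [ 0.53  0.93 -0.88  1.73  0.91  0.92 -0.7 ]
go [-0.1  0.1 -2.6] yaw -0.08
```

```bash

python3 -m pendant '[{"x":0,"y":0,"z":-0.0015,"yaw":0,"gripper":0.7},{"x":0,"y":0,"z":-0.001,"yaw":0,"gripper":0.7}]' 60 >/dev/null
python3 -c "
from h import *;st([617.8,-40.2,34.6,2.5])"
```

```text
t 57.45 p [618.  -40.3  34.8] jaw 2.58 F [-1.3 -0.4  5. ] g 0.612 q [ 0.53  0.93 -0.88  1.73  0.92  0.92 -0.71]
go [-0.2  0.1 -0.2] yaw -0.08
```

```bash

python3 -m pendant '[{"x":0,"y":0,"z":0,"yaw":0,"gripper":0.2},{"x":0,"y":0,"z":0,"yaw":0,"gripper":0.2},{"x":0,"y":0,"z":0,"yaw":0,"gripper":0.2},{"x":0,"y":0,"z":0.015,"yaw":0,"gripper":0.2},{"x":0,"y":0,"z":0.02,"yaw":0,"gripper":0.2},{"x":0,"y":0,"z":0.02,"yaw":0,"gripper":0.2}]' 60 >/dev/null
python3 -c "
from h import *;st([432.5,-124.7,60,2.5])"
python3 -m pendant '[{"x":-0.012,"y":-0.005,"z":0,"yaw":0,"gripper":0.25},{"x":-0.02,"y":-0.009,"z":0,"yaw":0,"gripper":0.25},{"x":-0.02,"y":-0.009,"z":0,"yaw":0,"gripper":0.25},{"x":-0.02,"y":-0.009,"z":0,"yaw":0,"gripper":0.25},{"x":-0.02,"y":-0.009,"z":0,"yaw":0,"gripper":0.25},{"x":-0.02,"y":-0.009,"z":0,"yaw":0,"gripper":0.25},{"x":-0.02,"y":-0.009,"z":0,"yaw":0,"gripper":0.25},{"x":-0.02,"y":-0.009,"z":0,"yaw":0,"gripper":0.25},{"x":-0.015,"y":-0.006,"z":0,"yaw":0,"gripper":0.25},{"x":0,"y":0,"z":0,"yaw":0,"gripper":0.25}]' 60 >/dev/null
python3 -c "
from h import *;st([432.5,-124.7,60,2.5]);print(tilt())
pl=[(circ(617.6,-40.2,27,52),(0,0,255)),(circ(617.6,-40.2,55,12),(0,255,0)),(circ(432.5,-124.7,21,20),(0,0,255))]
im=shot('side','s22');crop('s22c',im,275,190,125,110,6,pl,'side')
t=shot('top','t22');crop('t22c',t,285,145,100,95,6,pl,'top')
"
```

```text
t 58.20 p [617.9 -39.9  93.2] jaw 2.61 F [-0.2  0.2  0.2] g 0.801 q [ 0.56  0.86 -0.94  1.71  0.83  1.   -0.65]
go [-185.4  -84.8  -33.2] yaw -0.11
t 59.45 p [ 440.  -119.3   97. ] jaw 2.45 F [ 0.5  0.5 -0.3] g 0.746 q [ 0.87  0.66 -1.    2.13  0.85  0.79 -0.63]
go [ -7.5  -5.4 -37. ] yaw 0.05
[ 0.02393244 -0.01809124 -0.99954987]
```

View pics/s22c.png

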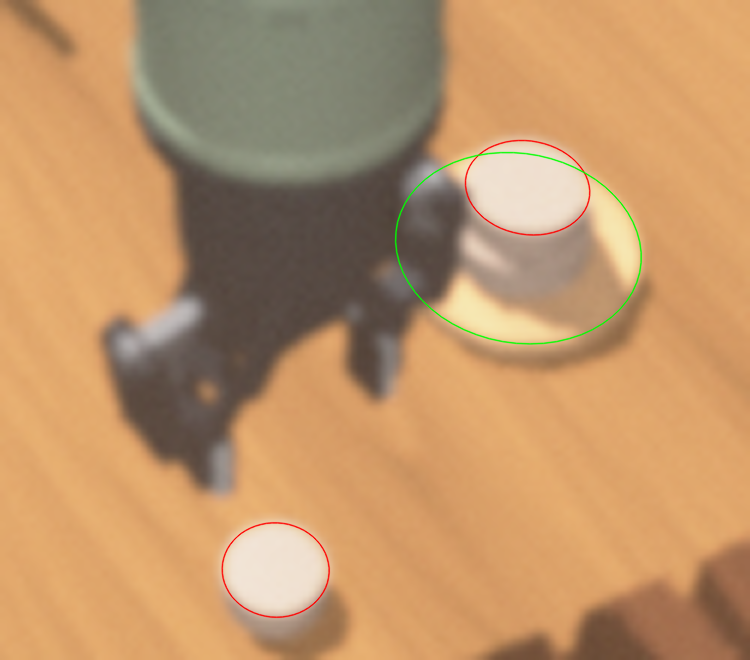

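View pics/t22c.png

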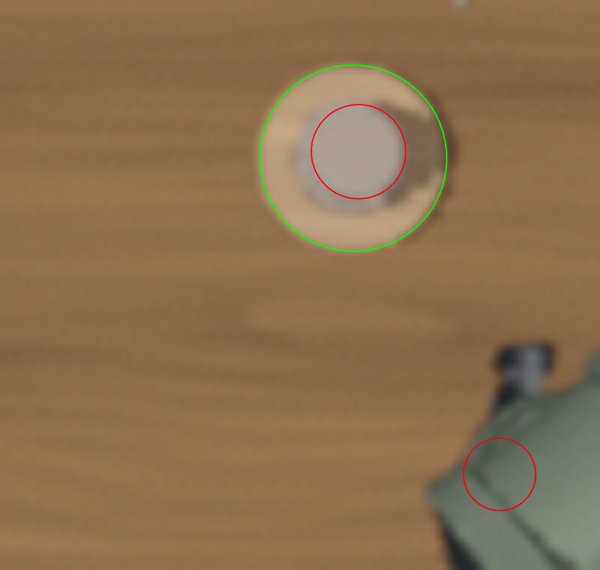

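```bash

python3 -m pendant '[{"x":-0.004,"y":-0.003,"z":-0.01,"yaw":0,"gripper":0.3},{"x":-0.003,"y":-0.002,"z":-0.015,"yaw":0,"gripper":0.3},{"x":0,"y":0,"z":-0.02,"yaw":0,"gripper":0.3},{"x":0,"y":0,"z":-0.02,"yaw":0,"gripper":0.3},{"x":0,"y":0,"z":-0.006,"yaw":0,"gripper":0.3},{"x":0,"y":0,"z":0,"yaw":0,"gripper":0.3}]' 60 >/dev/null
python3 -c "
from h import *;st([432.5,-124.7,3,2.5]);print(tilt())"
```

```text
t 60.30 p [ 435.  -122.1   21.7] jaw 2.64 F [0.3 0.3 0.4] g 0.699 q [ 0.78  0.77 -0.85  2.17  1.06  0.66 -0.8 ]
go [ -2.5  -2.6 -18.7] yaw -0.14
[ 0.02497471 -0.01514263 -0.99957339]
```

```bash

python3 -m pendant '[{"x":-0.0025,"y":-0.0025,"z":0,"yaw":0,"gripper":0.3},{"x":0,"y":0,"z":-0.007,"yaw":0,"gripper":0.3},{"x":-0.0005,"y":0,"z":-0.007,"yaw":0,"gripper":0.3},{"x":0,"y":0,"z":0,"yaw":0,"gripper":0.3}]' 60 >/dev/null
python3 -c "
from h import *;st([432.5,-124.7,3,2.5]);print(tilt())"
```

```text
t 60.80 p [ 432.4 -125.2    7.7] jaw 2.61 F [-0.7 -0.4 -0.2] g 0.697 q [ 0.76  0.79 -0.82  2.18  1.11  0.64 -0.84]
go [ 0.1  0.5 -4.7] yaw -0.11
[ 0.02655134 -0.01583504 -0.99952202]
```

```bash

python3 -m pendant '[{"x":0,"y":0.0005,"z":-0.003,"yaw":0,"gripper":0.3},{"x":0,"y":0,"z":0,"yaw":0,"gripper":0.8},{"x":0,"y":0,"z":0,"yaw":0,"gripper":0.8},{"x":0,"y":0,"z":0,"yaw":0,"gripper":0.8},{"x":0,"y":0,"z":0,"yaw":0,"gripper":0.8}]' 60 >/dev/null
python3 -c "
from h import *;st([432.5,-124.7,3,2.5]);print(tilt())"
python3 -m pendant '[{"x":0,"y":0,"z":0.01,"yaw":0,"gripper":0.8},{"x":0,"y":0,"z":0.02,"yaw":0,"gripper":0.8},{"x":0,"y":0,"z":0.02,"yaw":0,"gripper":0.8},{"x":0,"y":0,"z":0.02,"yaw":0,"gripper":0.8},{"x":0,"y":0,"z":0.015,"yaw":0,"gripper":0.8}]' 60 >/dev/null
python3 -c "
from h import *;st([617.8,-40.2,90,2.5]);print(tilt())
im=shot('side','s23');crop('s23c',im,270,190,120,110,6)"
```

```text
t 61.42 p [ 432.6 -124.6    5.3] jaw 2.64 F [ 1.1  0.3 -1.3] g 0.466 q [ 0.76  0.8  -0.82  2.18  1.12  0.64 -0.85]
go [-0.1 -0.1 -2.3] yaw -0.14
[ 0.02715204 -0.01663882 -0.99949283]
t 62.05 p [ 431.9 -123.8   94.4] jaw 2.71 F [-0.8 -0.2 -0.3] g 0.466 q [ 0.89  0.65 -0.99  2.15  0.85  0.77 -0.62]
go [185.9  83.6  -4.4] yaw -0.21
[ 0.02567594 -0.01549943 -0.99955016]
```

View pics/s23c.png

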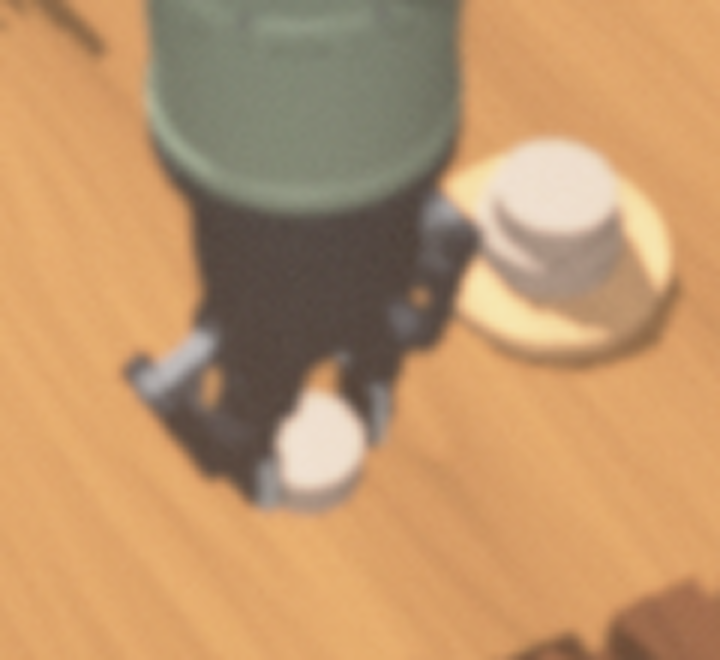

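```bash

python3 -m pendant '[{"x":0.012,"y":0.005,"z":0,"yaw":0,"gripper":0.8},{"x":0.02,"y":0.009,"z":0,"yaw":0,"gripper":0.8},{"x":0.02,"y":0.009,"z":0,"yaw":0,"gripper":0.8},{"x":0.02,"y":0.009,"z":0,"yaw":0,"gripper":0.8},{"x":0.02,"y":0.009,"z":0,"yaw":0,"gripper":0.8},{"x":0.02,"y":0.009,"z":0,"yaw":0,"gripper":0.8},{"x":0.02,"y":0.009,"z":0,"yaw":0,"gripper":0.8},{"x":0.02,"y":0.009,"z":0,"yaw":0,"gripper":0.8},{"x":0.015,"y":0.007,"z":0,"yaw":0,"gripper":0.8},{"x":0,"y":0,"z":0,"yaw":0,"gripper":0.8}]' 60 >/dev/null
python3 -c "
from h import *;st([617.8,-40.2,57.3,2.5]);print(tilt())"
```

```text
t 63.35 p [608.5 -40.7  90.5] jaw 2.82 F [-0.5  0.1 -0.7] g 0.464 q [ 0.56  0.85 -0.94  1.74  0.84  0.98 -0.66]
go [  9.3   0.5 -33.2] yaw -0.32
[ 0.02243596 -0.01363036 -0.99965536]
```

```bash

python3 -m pendant '[{"x":0.006,"y":0,"z":-0.008,"yaw":0,"gripper":0.8},{"x":0.003,"y":0,"z":-0.01,"yaw":0,"gripper":0.8},{"x":0,"y":0,"z":-0.005,"yaw":0,"gripper":0.8},{"x":0,"y":0,"z":0,"yaw":0,"gripper":0.8}]' 60 >/dev/null
python3 -c "
from h import *;st([617.8,-40.2,57.3,2.5]);print(tilt())
p=state()['ee_pos'];z=p[2]-5.3
pl=[(circ(p[0],p[1],21,z),(0,0,255)),(circ(p[0],p[1],21,z+20),(0,0,255)),(circ(617.6,-40.2,27,52),(0,255,0))]
im=shot('side','s24');crop('s24c',im,310,150,120,110,6,pl,'side')
"
```

```text
t 63.85 p [616.7 -41.4  64.4] jaw 2.80 F [ 0.3  0.1 -0.2] g 0.463 q [ 0.54  0.89 -0.91  1.72  0.87  0.96 -0.67]
go [ 1.1  1.2 -7.1] yaw -0.30
[ 0.01996639 -0.01428051 -0.99969866]
```

View pics/s24c.png

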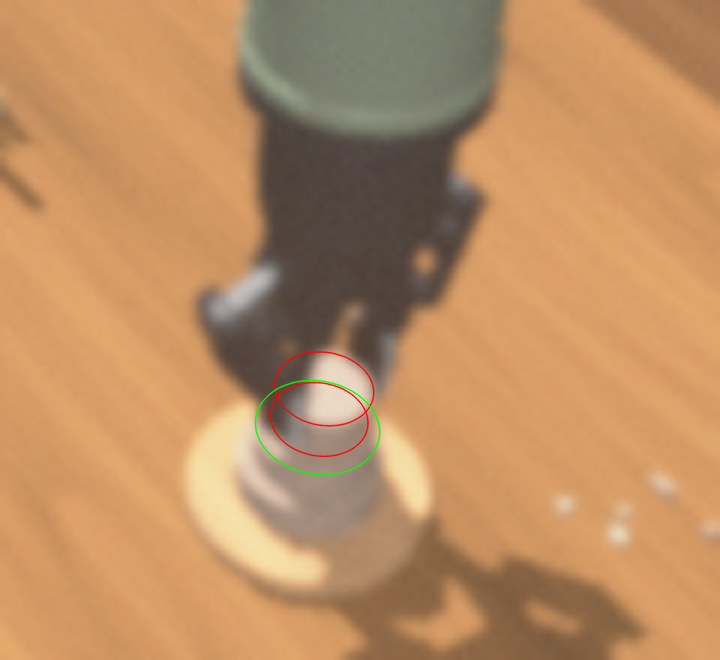

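```bash

python3 -m pendant '[{"x":0.001,"y":0.001,"z":-0.003,"yaw":0,"gripper":0.8},{"x":0,"y":0,"z":-0.002,"yaw":0,"gripper":0.8},{"x":0,"y":0,"z":0,"yaw":0,"gripper":0.8}]' 60 >/dev/null
python3 -c "
from h import *;st([617.8,-40.2,57.3,2.5])"
python3 -m pendant '[{"x":0,"y":0,"z":-0.0015,"yaw":0,"gripper":0.8}]' 60 >/dev/null
python3 -c "
from h import *;st([617.8,-40.2,57.3,2.5])"
```

```text
t 64.28 p [618.  -40.6  59.9] jaw 2.78 F [-0.2 -0.5 -1.4] g 0.463 q [ 0.54  0.9  -0.9   1.72  0.87  0.96 -0.67]
go [-0.2  0.4 -2.6] yaw -0.28
t 64.40 p [618.1 -40.6  58.5] jaw 2.78 F [-0.  -0.6 -0.9] g 0.468 q [ 0.54  0.9  -0.9   1.72  0.88  0.95 -0.68]
go [-0.3  0.4 -1.2] yaw -0.28
```

```bash

python3 -m pendant '[{"x":0,"y":0,"z":-0.0012,"yaw":0,"gripper":0.8},{"x":0,"y":0,"z":-0.0005,"yaw":0,"gripper":0.8}]' 60 >/dev/null
python3 -c "
from h import *;st([617.8,-40.2,57.3,2.5])"
```

```text
t 64.65 p [618.2 -40.6  57.1] jaw 2.78 F [-4.4 -0.7 12.5] g 0.465 q [ 0.54  0.9  -0.9   1.72  0.88  0.95 -0.68]
go [-0.4  0.4  0.2] yaw -0.28
```

Contact. Release, rise, and move aside for a clear look.

```bash

python3 -m pendant '[{"x":0,"y":0,"z":0.0005,"yaw":0,"gripper":0.4},{"x":0,"y":0,"z":0,"yaw":0,"gripper":0.4},{"x":0,"y":0,"z":0,"yaw":0,"gripper":0.4},{"x":0,"y":0,"z":0,"yaw":0,"gripper":0.4},{"x":0,"y":0,"z":0.015,"yaw":0,"gripper":0.4},{"x":0,"y":0,"z":0.02,"yaw":0,"gripper":0.4},{"x":0,"y":0,"z":0.03,"yaw":0,"gripper":0.4},{"x":0,"y":0,"z":0.04,"yaw":0,"gripper":0.4},{"x":0,"y":0,"z":0.04,"yaw":0,"gripper":0.4}]' 60 >/dev/null
python3 -m pendant '[{"x":-0.03,"y":-0.04,"z":0,"yaw":0,"gripper":0.4},{"x":-0.03,"y":-0.04,"z":0,"yaw":0,"gripper":0.4},{"x":-0.03,"y":-0.04,"z":0,"yaw":0,"gripper":0.4},{"x":-0.03,"y":-0.05,"z":0,"yaw":0,"gripper":0.4},{"x":-0.03,"y":-0.05,"z":0,"yaw":0,"gripper":0.4},{"x":0,"y":0,"z":0,"yaw":0,"gripper":0.4}]' 60 >/dev/null
python3 -c "
from h import *;st()
pl=[(circ(617.6,-40.2,21,72),(0,0,255)),(circ(617.6,-40.2,55,12),(0,255,0))]
for g in (-27,27,81):
    c=tf(pr,[g,0,0])[0]
    pl+=[(q,(0,0,255)) for q in box([c[0],c[1],pr[2]],10,70,12,107)]
im=shot('side','s25');crop('s25c',im,225,110,160,130,5,pl,'side')
t=shot('top','t25');crop('t25c',t,215,100,170,120,4.5,pl,'top')
cv2.imwrite('pics/all25.png',np.vstack([t,im]))
crop('s25r',im,225,110,100,90,8)
"
```

```text
t 66.53 p [ 463.1 -264.3  222. ] jaw 2.98 F [0.8 1.3 0. ] g 0.602 q [ 1.2   0.59 -1.13  1.84  0.63  1.07 -0.12]
```

View pics/s25c.png

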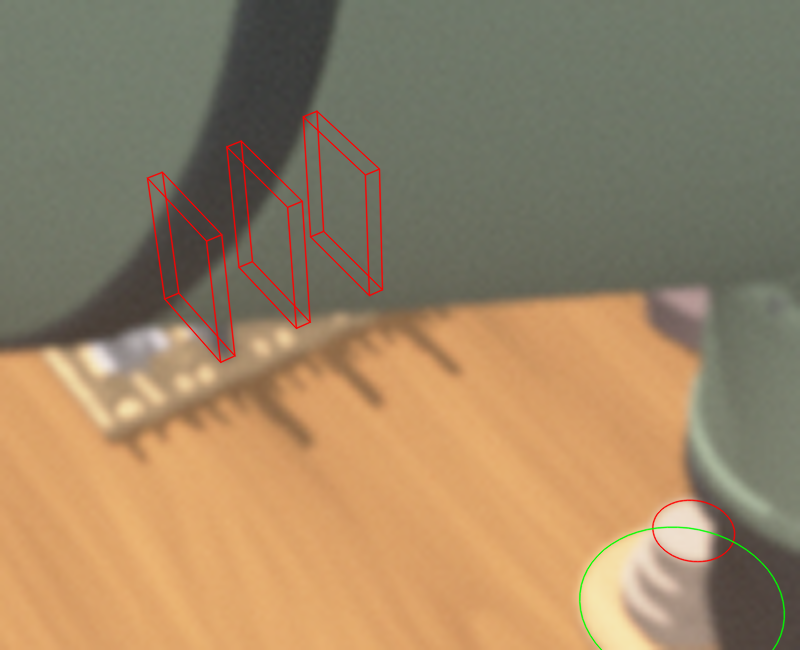

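View pics/t25c.png

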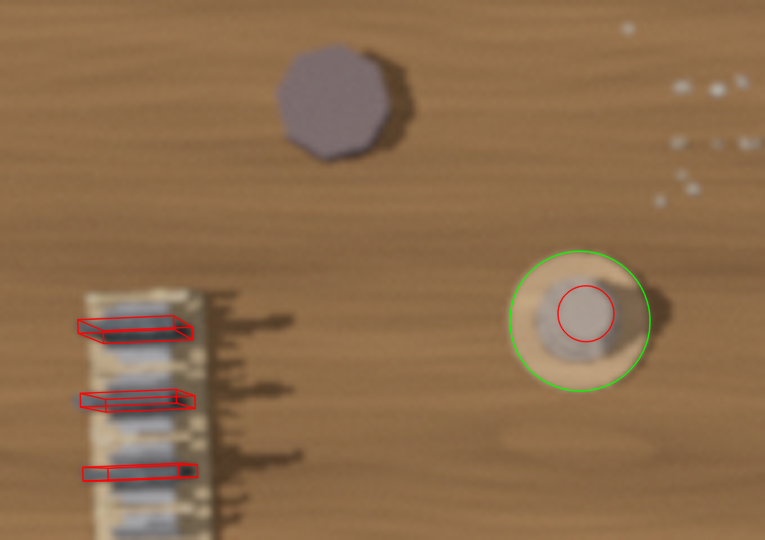

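View pics/s25r.png

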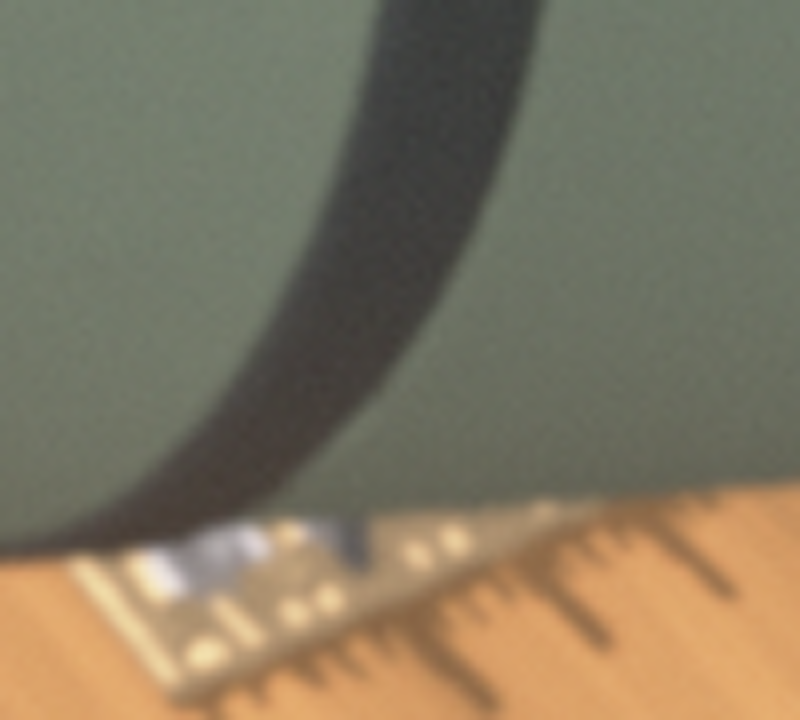

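View pics/t25.png

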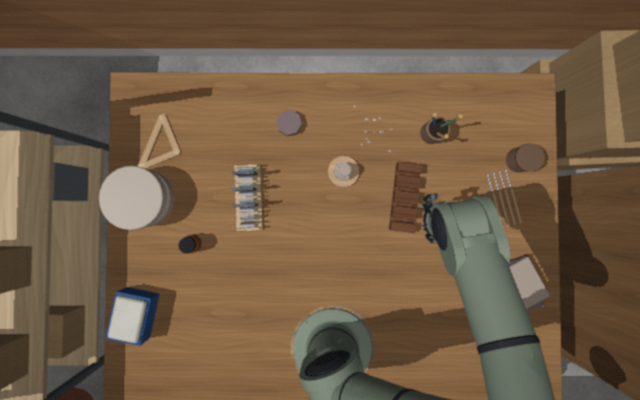

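```bash

python3 -m pendant '[{"x":0,"y":0.025,"z":0,"yaw":0,"gripper":0.4},{"x":0,"y":0.03,"z":0,"yaw":0,"gripper":0.4},{"x":0,"y":0.03,"z":0,"yaw":0,"gripper":0.4},{"x":0,"y":0.03,"z":0,"yaw":0,"gripper":0.4},{"x":0,"y":0.03,"z":0,"yaw":0,"gripper":0.4},{"x":0,"y":0.03,"z":0,"yaw":0,"gripper":0.4},{"x":0,"y":0.03,"z":0,"yaw":0,"gripper":0.4},{"x":0,"y":0.03,"z":0,"yaw":0,"gripper":0.4},{"x":0,"y":0.03,"z":0,"yaw":0,"gripper":0.4},{"x":0,"y":0.03,"z":0,"yaw":0,"gripper":0.4}]' 60 >/dev/null
python3 -c "
from h import *;st()
pl=[(circ(617.6,-40.2,21,72),(0,0,255)),(circ(617.6,-40.2,55,12),(0,255,0))]
for g in (-27,27,81):
    c=tf(pr,[g,0,0])[0]
    pl+=[(q,(0,0,255)) for q in box([c[0],c[1],pr[2]],10,70,12,107)]
im=shot('side','s26');crop('s26c',im,225,110,160,150,4,pl,'side')
"
```

```text
t 67.88 p [468.4  59.2 229.5] jaw 4.60 F [-0.5 -0.8  0.2] g 0.597 q [ 0.63  0.48 -1.18  1.98  0.57  1.01 -0.74]
```

View pics/s26c.png

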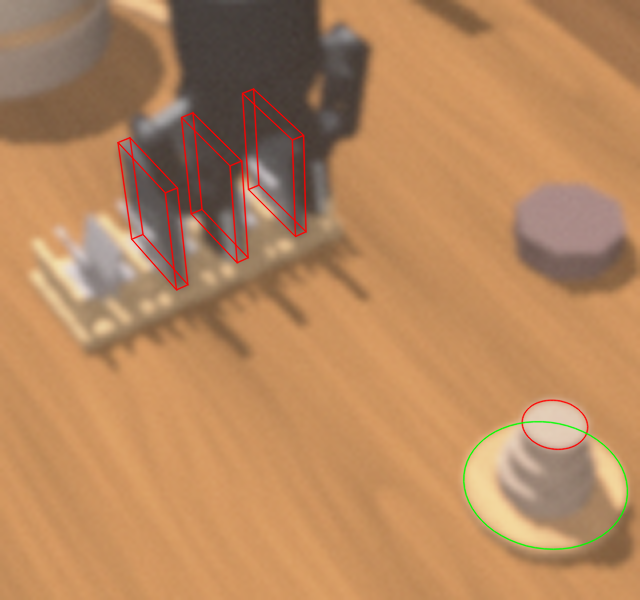

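```bash

python3 -m pendant '[{"x":0,"y":0,"z":0.01,"yaw":0,"gripper":0.4},{"x":0,"y":0,"z":0,"yaw":0,"gripper":0.4},{"x":0,"y":0,"z":0,"yaw":0,"gripper":0.4}]' 60
python3 -c "from cell import hand_in;print(hand_in())"
```

```text
t: 68.3
ee_pos: [467.9, 65.8, 241.9]
orientation: [0.021, 0.675, 0.738, 0.009]
force: [0.5, 0.1, -0.0]
grip_width: 0.602
the job is handed in; nothing more can be done
None
```

I handed the job in at about t = 68 s, with all three panels in the rack and the three discs stacked on the plate; the system gave no verdict. One panel was absent from the start.

**Panels:** They are in the rack slots at x = +81, +27 and −27 mm. Each was pushed down until the floor pushed back with about 44–49 N. After each release, the panels matched their predicted home outlines to about 1–2 mm in the side picture.

**Discs:** They are stacked large, middle, small. The middle disc had been knocked aside, so I measured it again before grasping it. The top and side views show the stack flat and centred within about 1–2 mm.

**Bystanders:** The pot, jar and offcut were at the same pixels as at the start in the last top view.

**Tilt:** Fast sideways moves made the tool tilt build up to about 0.07 rad. I brought it down to about 0.01 rad by driving briefly to the near reach limit, and moved slower after that. It was about 0.03 rad when the last panel went in, against the 0.09 rad limit.

**Not fully checked:** In the final side picture the gripper was in the background behind the panels, which blurred their edges there. The clearest evidence for the panels is therefore the earlier picture (s14) and the last top view.

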